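# Level the stock rack and store ballasted probes heavy end down

### The job

The sloping stock rack sags on its right: first slide the wooden wedge under its right foot until the pointer stands flush with the top of the post, and leave it there. Then lay all the probes on the rack, one to a lane, along the lanes and with the heavy end at the lower end of the slope; the ends look alike, but lifting a probe by the middle shows which is heavy. Put no probe on the rack before it is levelled, and do not disturb the reel, the carton or the jar.

Things in the scene. Friction and masses are not known exactly. Their poses are not given: they have to be found in the camera images.
- deck: Sloping rack deck, 150 mm long, 286 wide, 12 mm high lip at its lower end (inner face x = -75 mm). Origin: centre of its upper face, about 95 mm above the table; x up the slope (35 degrees), away from the robot; y to the left; z out of the face. Five ribs 5 mm high, 6 wide, at y = -136, -68, 0, 68, 136 mm leave four lanes centred at y = -102, -34, 34, 102 mm.
- rack_base: Fixed base of the rack. Origin on the table under the deck's origin; x to the rear, y left, z up. The deck (0.75 kg) swings freely about a level pivot along x at its left side (y = 150 mm, 300 mm left of the foot); at the start its right end hangs 16 mm low on a stop.
- foot (a point): Lowest point of the round-nosed steel foot (radius 8 mm, 36 mm long) under the deck's right end, mid-depth, 150 mm right of the deck's middle. It clears the table by 8 mm at the start, by 24 mm with the pointer at the mark. Left of it the space under the deck is open for over 100 mm.
- pointer (a point): Top of the tip of the flat steel pointer (10 mm wide, 4 mm thick) that sticks out of the deck's back, near its right end; it rises 0.9 mm for each 1 mm that the foot rises.
- mark (a point): Top of the fixed upright steel post beside the pointer at the back of the rack, 127 mm above the table: the height mark. Level means pointer top flush with post top.
- wedge: Loose hardwood levelling wedge 170 x 40 mm. Origin: mid-length on its underside; x points to the thin end (x = +85 mm, 3 mm thick), thickening 1 mm in 5 to 31 mm at x = -55 mm; the tail from there to x = -85 mm is flat: grip it there, across the width. It goes in from the rack's right side, thin end first, straight under the foot (along the base's y). Pushing takes 5 to 10 N; it stays put.
- probe_1: Ballasted level probe: sealed grey square housing 120 x 30 x 30 mm, the same black cap at both ends, about 0.3 kg. Origin: its middle; x along its length. A hidden slug puts its balance point about 30 mm from the middle; towards which end differs from probe to probe. Lifted by the middle, it loads the wrist with about 0.08 N m, or the heavy end sags in a light grip. May be absent.
- probe_2: Ballasted level probe: sealed grey square housing 120 x 30 x 30 mm, the same black cap at both ends, about 0.3 kg. Origin: its middle; x along its length. A hidden slug puts its balance point about 30 mm from the middle; towards which end differs from probe to probe. Lifted by the middle, it loads the wrist with about 0.08 N m, or the heavy end sags in a light grip. May be absent.
- probe_3: Ballasted level probe: sealed grey square housing 120 x 30 x 30 mm, the same black cap at both ends, about 0.3 kg. Origin: its middle; x along its length. A hidden slug puts its balance point about 30 mm from the middle; towards which end differs from probe to probe. Lifted by the middle, it loads the wrist with about 0.08 N m, or the heavy end sags in a light grip. May be absent.
- probe_4: Ballasted level probe: sealed grey square housing 120 x 30 x 30 mm, the same black cap at both ends, about 0.3 kg. Origin: its middle; x along its length. A hidden slug puts its balance point about 30 mm from the middle; towards which end differs from probe to probe. Lifted by the middle, it loads the wrist with about 0.08 N m, or the heavy end sags in a light grip. May be absent.
- wire_reel: Red wire reel, 72 mm across, 50 mm high, standing at the near right; not part of the job. Origin under its centre.
- carton: Closed carton 90 x 120 x 60 mm beyond the work; not part of the job. Origin under its centre.
- grease_jar: White jar 56 mm across, 70 mm high, beyond the probes; not part of the job. Origin under its centre.
Mind the look-alikes: they are no part of the job. Of the things shaped like the wedge, the wooden one is meant.

How it is judged:
By the outcome, as a careful person would: the job done as asked, in the order asked, and still so for the second after the job is handed in, with the robot touching nothing.
Of probe_1, probe_2, probe_3, probe_4 only 3 to 4 are there at a start; the rules pass over those that are not, and their reading is None.
At some moment in a run one of probe_1, probe_2, probe_3, probe_4 may be knocked a few centimetres aside while the robot is not near it.
Once in a run the grip may slacken for a moment while it holds something.
It also fails if it takes over 210 s, if anything falls off the work surface, if the arm or the gripper's body presses on something with over 40 N, if the wrist force passes 120 N, or if a joint passes its speed limit or range.

### The arm

A 7-joint arm with a two-finger parallel gripper is mounted at the origin on the work surface. World frame = base frame: x ahead of the robot, y to its left, z up, the work surface at z = 0. Lengths are in m, angles in rad, forces in N, time in s.
With the tool pointing down it reaches from about 0.4 to 0.85 m from the base axis. Payload 10.4 kg.
Tool frame: the origin (TCP) lies midway between the tips of the shut fingers; the grasp point (between the pads) lies 19 mm behind it; z points along the fingers, y is the line along which they close (so a half turn about z gives the same grasp; the last joint's range is limited). The gripper opens to 85 mm and grips with 20 to 120 N. Pads are 22 mm wide; open, the fingers measure 114 mm over their backs; the gripper's body (76 mm by 85 mm) begins 54 mm behind the grasp point. The pads swing forward as they close: fully open they stand 13 mm farther back than shut.
Start: joints at [1.295, 0.332, -0.065, 1.46, 0.022, 1.35, -0.088], TCP at [0.156, -0.605, 0.231] pointing down, gripper open.
Joint ranges: [-2.6, 2.6], [-0.5, 2.12], [-1.47, 1.34], [0.16, 2.42], [-1.27, 4.41], [0.06, 2.06], [-2.6, 2.6]. Speed limits (rad/s): [2.22, 2.22, 2.79, 2.79, 3.14, 3.14, 3.14].

### API

Orientations are given as a unit quaternion [x, y, z, w].
In Python, from workcell import get_obs, camera, camera_params, hand_in gives the robot as it stands.
- The arm moves only by the tool carry_out, never from a script. Its argument "commands" is a list that holds one entry, the list of rows, each a list of 6 numbers: the shift along the tool's x, y, z in units of 40 mm (1.0 is 40 mm), then the turn, a rotation vector about the tool's x, y, z in units of 6 degrees (1.0 is 6 degrees). In form: [[[x, y, z, ax, ay, az], ...]]. A call has 1 to 20 rows; each row shifts and turns the commanded pose from where the row before left it, along the tool's axes as they then stand; what a row does not reach is not made up. A row lasts 1/12 s, in which the tool goes at most 41.7 mm and 7.16 degrees, less where a joint would pass 70% of its speed; a pose out of reach is approached as far as the arm can. A call is refused whole if a number of a shift passes 1 or a number of a turn 1, either way. A call with a gripper value outside its range is refused whole. "hand" is the closure, from -1 (fully open) to 1 (shut), set as the call begins (left out, the last holds). The fingers move at their own pace and stop on an object; "force" is the grip in N (left out, the last holds). Time passes only in rows, so rows that do not move let the fingers close. It gives the time, the measured TCP pose, the force, the opening and the grip force at its end, in the units of the state.
- get_obs(): the state, without advancing time (a new reading comes with each control period).
- camera(name): name is "side" or "top"; returns the picture (384x512x3 uint8, red, green, blue); there is no depth.
- camera_params(name): a dict with "mtx" (3x3 intrinsics, pixels), "R" (3x3) and "t" (3): a world point X has camera coordinates R X + t. Camera axes: x right, y down, z forward; pixel columns grow to the right and rows downward; lengths in m; the calibration is good to about 2 mm. A picture is of the moment at which its call begins. camera_params takes no time and is no camera call.
- hand_in(): hands the job in; it is judged then, once.
The state is a dict: "clock": time; "joint_pos": joint angles; "joint_velocities": joint speeds; "tau": joint torques, N m; "position": TCP position; "ee_rot": TCP orientation; "ft_force": force on the tool from outside, world axes, zero at the start; "torque": the same for the moment, N m; "grip_width": opening from 0.0 (shut) to 1.0 (fully open); "grasp_force": force on a finger pad.
Only numpy, scipy, OpenCV 4.12 (cv2) and the standard library are available. Lean on these libraries where they do the work, as an engineer would, in place of code of your own. Each camera call takes 0.05 s, during which the arm holds its last target. There are 200 camera calls.

## Working session

There is one attempt and no reset: what is moved stays moved. The work goes in short steps, Python scripts to look and compute and a tool call to move; the robot and the scene stay as the last step left them, time stands still between calls to the robot, and variables do not carry over. Pictures are saved under pics/ and viewed, at most 14 in all, crops included, and the job is handed in when it is done.

Besides the shell and the picture viewer there is one more tool, called after "Request:" as name(argument=value, ...), one argument or row to a line, values as JSON. carry_out: Moves the arm, as the interface text tells. Its arguments: {"type":"object","properties":{"commands":{"type":"array"},"hand":{"type":"number"},"force":{"type":"number"}},"required":["commands"]}

```bash
ls; mkdir -p pics
python3 - <<'E'
from workcell import *
import cv2,numpy as np
np.set_printoptions(precision=4,suppress=True)
for n in("side","top"):
    cv2.imwrite(f"pics/{n}0.png",cv2.resize(camera(n)[:,:,::-1],(800,600),interpolation=cv2.INTER_CUBIC)); p=camera_params(n); print(n,p["mtx"],p["R"],p["t"],-p["R"].T@p["t"])
o=get_obs();print(o)
E
```

```text
pics
side [[423.6657   0.     251.913 ]
 [  0.     423.6657 187.1238]
 [  0.       0.       1.    ]] [[-0.8031 -0.5954  0.022 ]
 [-0.43    0.5536 -0.7131]
 [ 0.4124 -0.5822 -0.7007]] [0.3464 0.3194 1.157 ] [-0.0616  0.703   1.0308]
top [[444.8427   0.     268.0355]
 [  0.     444.8427 192.6081]
 [  0.       0.       1.    ]] [[ 0.0136 -0.9999  0.0031]
 [-0.9796 -0.014  -0.2006]
 [ 0.2006 -0.0004 -0.9797]] [-0.0876  0.508   1.4025] [ 0.2175 -0.08    1.4762]
{'clock': 0.1, 'joint_pos': array([ 1.2954,  0.3328, -0.0647,  1.4609,  0.0216,  1.3499, -0.0885]), 'joint_velocities': array([ 0.0007, -0.0013,  0.0018, -0.0016, -0.0019, -0.0008,  0.0013]), 'tau': array([  0.0002, -62.6747,   0.0487, -39.243 ,   0.0164,   0.007 ,
         0.0001]), 'position': array([ 0.1562, -0.6048,  0.2306]), 'ee_rot': array([ 0.992 ,  0.1261, -0.0001, -0.0006]), 'ft_force': array([-0.1344,  0.1633, -0.8387]), 'torque': array([ 0.0092, -0.0064,  0.0048]), 'grasp_force': 0.0, 'grip_width': 0.9966296487351115}
```

View pics/side0.png

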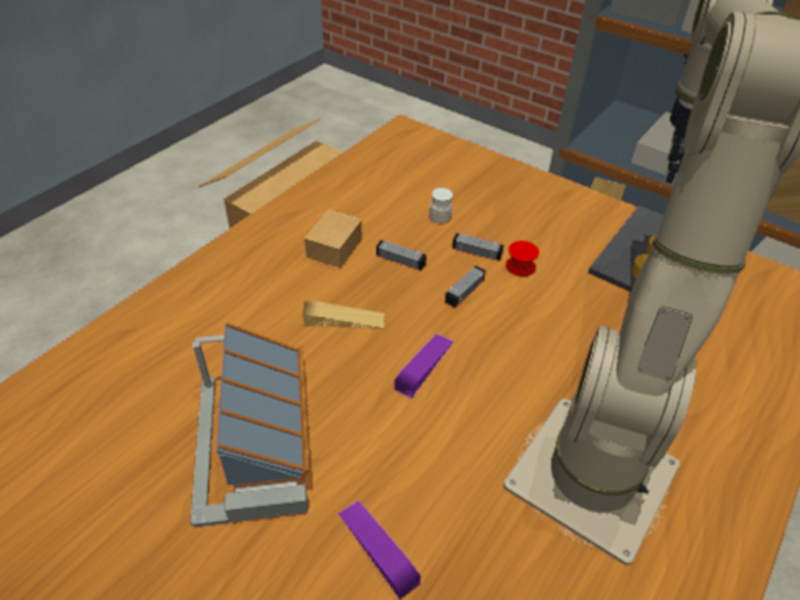

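View pics/top0.png

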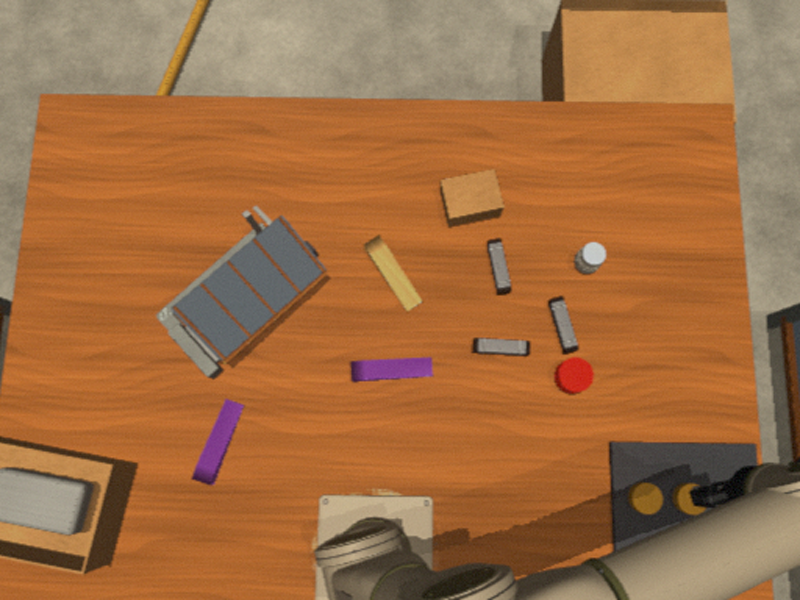

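The pictures show three grey probes in the top view (499,266), (563,325), (502,347). Wedge-shaped things are the wooden one at top (393,273) and the purple look-alikes at (392,369) and (218,442). I choose the wooden one: its thick end is far at (375,245) and its thin end is near at (415,305). The rack's right end is at top (303,245), and the pointer and post are near (255,217).

```bash
cat > h.py <<'E'
from workcell import *
import cv2,numpy as np
from scipy.spatial.transform import Rotation as Ro
np.set_printoptions(precision=4,suppress=True)
P={n:camera_params(n) for n in("side","top")}
def ray(n,uv,z):
    p=P[n];uv=np.atleast_2d(np.asarray(uv,float));d=np.c_[uv,np.ones(len(uv))]@np.linalg.inv(p["mtx"]).T@p["R"];c=-p["R"].T@p["t"]
    return c+d*((z-c[2])/d[:,2])[:,None]
def tri(a,b): # a side px, b top px
    M=[P[n]["mtx"]@np.c_[P[n]["R"],P[n]["t"]] for n in("side","top")]
    X=cv2.triangulatePoints(M[0],M[1],np.atleast_2d(a).T.astype(float),np.atleast_2d(b).T.astype(float));return (X[:3]/X[3]).T
def proj(n,X):
    p=P[n];c=np.atleast_2d(X)@p["R"].T+p["t"];c=c@p["mtx"].T;return c[:,:2]/c[:,2:]
def crop(n,x0,y0,w,h,s,name,im=None):
    im=camera(n) if im is None else im
    cv2.imwrite(f"pics/{name}.png",cv2.resize(im[y0:y0+h,x0:x0+w,::-1],None,fx=s,fy=s,interpolation=cv2.INTER_CUBIC))
def blobs(im,lo,hi,amin=60):
    m=cv2.inRange(cv2.cvtColor(im,cv2.COLOR_RGB2HSV),np.array(lo),np.array(hi))
    return [c for c in cv2.findContours(m,cv2.RETR_EXTERNAL,cv2.CHAIN_APPROX_NONE)[0] if cv2.contourArea(c)>amin]
E
python3 - <<'E'
from h import *
for n,wp in(("side",(345/1.5625,317/1.5625)),("top",(393/1.5625,273/1.5625))):
    im=camera(n);hsv=cv2.cvtColor(im,cv2.COLOR_RGB2HSV)
    q=[(262,350),(262,375),(262,405),(262,438)] if n=="side" else [(300,250),(270,275),(235,300),(205,320)]
    print(n,[hsv[int(y/1.5625),int(x/1.5625)] for x,y in q],hsv[int(wp[1]),int(wp[0])])
    pr=[(400,255),(478,245),(466,286)] if n=="side" else [(499,266),(563,325),(502,347)]
    print('probe',[hsv[int(y/1.5625),int(x/1.5625)] for x,y in pr])
    m=blobs(im,(90,50,50),(125,255,255),200)
    for c in m:
        b=cv2.minAreaRect(c); x,y=b[0]
        if (110<x<215 and 200<y<320) or (n=="top" and 90<x<215 and 130<y<240): print(b[0],b[1],b[2],cv2.contourArea(c),cv2.boxPoints(b).tolist() if n=="top" else cv2.approxPolyDP(c,3,True)[:,0].tolist())
    for c in blobs(im,(18,60,120),(32,200,255),200):
        print('wedge',cv2.boundingRect(c),cv2.approxPolyDP(c,2,True)[:,0].tolist())
s=camera("side");t=camera("top")
a=cv2.resize(s[185:345,110:270,::-1],(390,390),interpolation=cv2.INTER_CUBIC);b=cv2.resize(t[120:260,90:290,::-1],None,fx=2,fy=2,interpolation=cv2.INTER_CUBIC)
o=np.zeros((390,800,3),np.uint8);o[:,:390]=a;o[:280,395:795]=b;cv2.imwrite("pics/c1.png",o)
E
```

```text
side [array([100,  41, 130], dtype=uint8), array([100,  43, 130], dtype=uint8), array([100,  43, 130], dtype=uint8), array([ 99,  42, 129], dtype=uint8)] [ 21 120 208]
probe [array([60,  5, 95], dtype=uint8), array([ 53,   8, 134], dtype=uint8), array([ 50,   6, 136], dtype=uint8)]
(166.0, 300.0) (16.0, 48.0) 90.0 227.0 [[142, 292], [146, 308], [190, 303], [174, 304], [173, 298], [165, 296], [171, 300], [165, 298], [168, 302], [157, 304], [154, 295], [150, 294], [150, 298], [146, 295], [150, 292]]
wedge (194, 193, 52, 17) [[194, 199], [195, 207], [245, 209], [245, 200], [208, 193], [196, 193]]
wedge (196, 134, 35, 25) [[210, 134], [196, 152], [217, 158], [230, 140]]
wedge (149, 91, 70, 46) [[218, 96], [205, 91], [157, 124], [156, 122], [149, 130], [159, 136]]
wedge (131, 76, 74, 42) [[204, 76], [185, 83], [131, 116], [136, 116], [139, 112], [139, 115], [141, 112], [145, 113]]
top [array([120,  19, 109], dtype=uint8), array([102,  24, 105], dtype=uint8), array([105,  34, 106], dtype=uint8), array([105,  15, 103], dtype=uint8)] [ 21 130 198]
probe [array([ 11,  29, 142], dtype=uint8), 
[... 393 characters left out ...]
2, 383], [211, 367], [219, 361], [230, 359], [237, 354], [238, 356], [244, 351], [246, 353], [251, 348], [249, 347], [235, 352], [233, 350]]
wedge (204, 315, 73, 34) [[275, 319], [256, 318], [250, 315], [243, 315], [243, 318], [208, 317], [205, 319], [204, 332], [208, 333], [204, 338], [204, 348], [229, 332], [240, 329], [257, 331], [261, 343], [267, 339], [270, 345], [275, 344]]
wedge (392, 314, 120, 70) [[511, 314], [494, 318], [482, 327], [473, 327], [453, 339], [451, 337], [392, 364], [403, 383], [464, 383], [511, 361]]
wedge (237, 157, 33, 42) [[244, 157], [237, 164], [261, 198], [269, 191], [249, 160]]
wedge (99, 0, 34, 61) [[132, 0], [125, 0], [100, 60], [106, 60], [129, 7], [128, 4]]
```

View pics/c1.png

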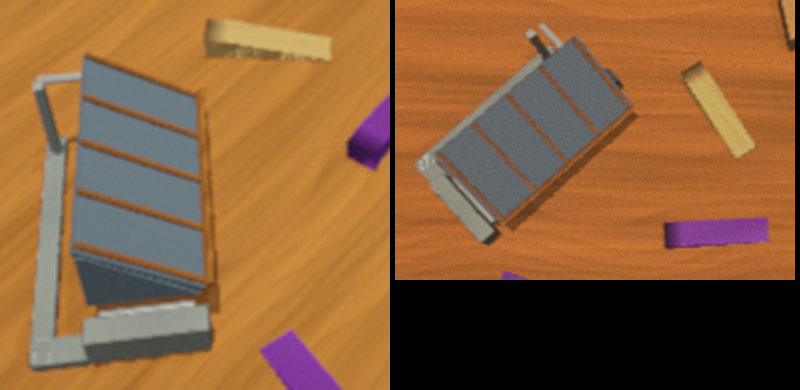

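Run:
```python
from h import *
S=[(144.9,208),(193.3,224.4),(194.5,304.8),(139.5,286.7)];T=[(180,139),(208.5,172.5),(142.5,229),(111,197)]
X=tri(S,T);print("RB,RF,LF,LB\n",X)
print("reproj",proj("top",X)-T)
print([np.linalg.norm(X[i]-X[(i+1)%4]) for i in range(4)],X.mean(0))
y=(X[3]+X[2]-X[0]-X[1]);x=(X[0]+X[3]-X[1]-X[2]);print("yaw y",np.degrees(np.arctan2(-y[0],y[1])),"yaw x",np.degrees(np.arctan2(x[1],x[0])),"slope",np.degrees(np.arcsin(x[2]/np.linalg.norm(x))))
# lane masks
for n,box in(("side",(130,200,75,115)),("top",(105,130,110,105))):
    im=camera(n);h=cv2.cvtColor(im,cv2.COLOR_RGB2HSV).astype(int);r,b=im[...,0].astype(int),im[...,2].astype(int)
    m=np.zeros(r.shape,np.uint8);x0,y0,w,hh=box;m[y0:y0+hh,x0:x0+w]=((b-r)>(12 if n=="side" else 3))[y0:y0+hh,x0:x0+w]
    m=cv2.medianBlur(m,3)
    for c in cv2.findContours(m,cv2.RETR_EXTERNAL,cv2.CHAIN_APPROX_NONE)[0]:
        if cv2.contourArea(c)>150:print(n,cv2.contourArea(c),cv2.minAreaRect(c),cv2.approxPolyDP(c,4,True)[:,0].tolist())
# wedge
w=np.array([(244,157),(237,164),(261,198),(269,191)]);print("wedge top",ray("top",w,.031)[:2],ray("top",w,.003)[2:])
print("wedge side px thin", ray("side",[(245,209),(245,200)],.003))
print("mark post top px",proj("side",X.mean(0)))
# probes: low saturation grey/black
for n in("top","side"):
    im=camera(n);h=cv2.cvtColor(im,cv2.COLOR_RGB2HSV);m=((h[...,1]<60)|(h[...,2]<60)).astype(np.uint8)
    z=np.zeros_like(m)
    if n=="top":z[145:235,298:375]=1
    else: z[140:200,235:325]=1
    for c in cv2.findContours(cv2.medianBlur(m*z,3),cv2.RETR_EXTERNAL,cv2.CHAIN_APPROX_NONE)[0]:
        if cv2.contourArea(c)>100:
            q=cv2.minAreaRect(c);print(n,q,ray(n,q[0],.02)[0],(ray(n,cv2.boxPoints(q),.03)[:,:2]).round(3).tolist())
```

```text
RB,RF,LF,LB
 [[0.6682 0.2041 0.1173]
 [0.5749 0.1173 0.0335]
 [0.3827 0.3225 0.0412]
 [0.4729 0.4015 0.1364]]
reproj [[-0.2851 -0.5066]
 [ 0.5296  1.0806]
 [ 0.3894  0.8452]
 [-0.2885 -0.5353]]
[np.float64(0.15252391270695334), np.float64(0.28134237856468336), np.float64(0.15317850441005368), np.float64(0.2783794844096148)] [0.5247 0.2613 0.0821]
yaw y 43.909643772015855 yaw x 42.09172872713704 slope 35.90673992390936
side 518.5 ((163.92898559570312, 303.1923828125), (52.18039321899414, 18.086729049682617), 15.068489074707031) [[141, 288], [147, 308], [191, 303]]
side 812.5 ((166.36795043945312, 280.9622497558594), (57.0046272277832, 16.757986068725586), 15.945395469665527) [[141, 266], [141, 282], [192, 295], [190, 280]]
side 689.5 ((166.51376342773438, 259.95416259765625), (54.9792366027832, 14.942090034484863), 16.699243545532227) [[142, 246], [144, 261], [191, 274], [189, 260]]
side 592.0 ((167.0, 241.00003051757812), (51.861351013183594, 13.281564712524414), 18.434947967529297) [[144, 228], [144, 240], [190, 254], [188, 242]]
side 511.0 ((166.95620727539062, 223.6204071044922), 
[... 1454 characters left out ...]
8544922), 77.90524291992188) [ 0.5938 -0.2525  0.02  ] [[0.646, -0.226], [0.652, -0.254], [0.538, -0.276], [0.531, -0.249]]
side ((296.75, 182.74998474121094), (9.192388534545898, 29.698488235473633), 45.0) [ 0.4239 -0.2492  0.02  ] [[0.437, -0.182], [0.436, -0.315], [0.401, -0.3], [0.403, -0.169]]
side ((256.4000244140625, 162.3000030517578), (31.939002990722656, 9.803059577941895), 18.43494987487793) [ 0.5969 -0.2499  0.02  ] [[0.639, -0.205], [0.662, -0.253], [0.542, -0.276], [0.522, -0.228]]
side ((305.32354736328125, 157.2058868408203), (31.28709602355957, 9.45888900756836), 14.03624439239502) [ 0.4715 -0.384   0.02  ] [[0.511, -0.333], [0.533, -0.382], [0.421, -0.414], [0.402, -0.365]]
```

The crop shows the wooden wedge (thick end upper left, dark end face), and the black foot at the deck's right end, top px about (199,158). Next I refine the rack centre and the wedge axis.

Run:
```python
from h import *
S=[(166.37,280.96),(166.51,259.95),(167,241),(166.96,223.62)];T=[(135.26,204.81),(151.76,190.57),(168.31,176.42),(184.41,162.58)]
X=tri(S,T);print(X,"mean",X.mean(0));d=X[0]-X[3];print("yaw",np.degrees(np.arctan2(-d[0],d[1])),"len",np.linalg.norm(d),"roll",np.degrees(np.arcsin(d[2]/np.linalg.norm(d))))
print("top-plane check", ray("top",T,.087).mean(0))
print("lane dir top:",[ray("top",q,.087).tolist() for q in []])
yaw=np.radians(43);c=X.mean(0)
f=c+[.15*np.sin(yaw),-.15*np.cos(yaw),0];f[2]=.03;print("foot pred",f,proj("top",f),proj("side",f),"seen top 199,158.5 at z .04",ray("top",(199,158.5),.04))
im=camera("top");h=cv2.cvtColor(im,cv2.COLOR_RGB2HSV)
lab=cv2.cvtColor(im,cv2.COLOR_RGB2LAB).astype(int)
print("lab wood",lab[172,251],"table",lab[175,290],lab[205,230],"dark end",lab[154,239],lab[156,241])
z=np.zeros(h.shape[:2],np.uint8);z[145:205,228:278]=1
m=((h[...,0]>=15)&(h[...,0]<40)&(lab[...,0]>60)).astype(np.uint8)*z;m=cv2.medianBlur(m,3)
for c in cv2.findContours(m,cv2.RETR_EXTERNAL,cv2.CHAIN_APPROX_NONE)[0]:
    if cv2.contourArea(c)>100:
        q=cv2.minAreaRect(c);b=cv2.boxPoints(q);print(q,b.tolist());print(ray("top",b,.02)[:,:2])
crop("top",225,142,60,66,8,"w",im)
```

```text
[[0.4552 0.3362 0.0986]
 [0.5023 0.2883 0.0961]
 [0.55   0.2395 0.0914]
 [0.5981 0.1914 0.0867]] mean [0.5264 0.2639 0.0932]
yaw 44.60591477665511 len 0.20372299340482483 roll 3.369883573060011
top-plane check [0.5268 0.2651 0.087 ]
lane dir top: []
foot pred [0.6287 0.1542 0.03  ] [[198.8538 158.1879]] [[170.9042 223.7934]] seen top 199,158.5 at z .04 [[0.6248 0.152  0.04  ]]
lab wood [182 127 171] table [124 151 170] [130 153 170] dark end [ 91 136 154] [134 136 161]
((251.30767822265625, 174.46151733398438), (51.587120056152344, 13.312806129455566), 56.3099365234375) [[231.46151733398438, 156.69229125976562], [242.53843688964844, 149.30767822265625], [271.1538391113281, 192.23074340820312], [260.076904296875, 199.6153564453125]]
[[ 0.6384  0.0453]
 [ 0.6651  0.0084]
 [ 0.5171 -0.091 ]
 [ 0.4915 -0.0544]]
```

View pics/w.png

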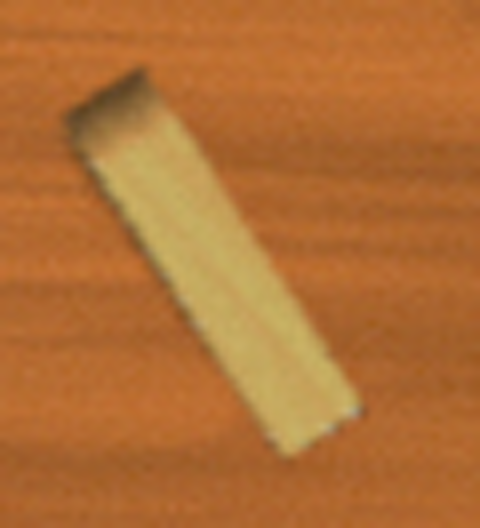

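The close crop confirms the wooden wedge: the dark thick end at crop corners (145,68)/(65,120), and the thin end at (362,408)/(288,458).

```bash
cat >> h.py <<'E'
def wedge(c,z0=.031): # crop px->px, thick a,b ; thin c,d
    A=ray("top",c[:2],z0).mean(0);B=ray("top",c[2:],.003).mean(0);d=(B-A)[:2];return A[:2],B[:2],np.hypot(*d),np.degrees(np.arctan2(d[1],d[0]))
def goto(T,yaw_y,tilt=0,o=None):
    """delta from current measured pose to TCP T with tool y at heading yaw_y deg, tilted about tool y; prints turn units then shift units in the turned frame"""
    o=o or get_obs();R0=Ro.from_quat(o["ee_rot"])
    a=np.radians(yaw_y);y=np.array([np.cos(a),np.sin(a),0]);z=np.array([0,0,-1.]);x=np.cross(y,z)
    R1=Ro.from_matrix(np.c_[x,y,z])*Ro.from_euler("y",tilt,degrees=True)
    d=np.asarray(T)-o["position"];rv=(R0.inv()*R1).as_rotvec(degrees=True)
    print("pos",o["position"],"turn units(6deg)",rv/6,"| shift units before turn",R0.inv().apply(d)/.04,"| after turn",R1.inv().apply(d)/.04)
E
python3 - <<'E'
from h import *
px=np.array([(145,68),(65,120),(362,408),(288,458)])/8-0.5+[225.5,142.5]-.0
A,B,l,a=wedge(px);print(A,B,l,a);u=(B-A)/l
g=A+u*.015;print("grip",g)
goto([g[0],g[1],.2],a+270)
E
```

```text
[0.6459 0.0222] [ 0.5069 -0.0726] 0.16821384275077975 -145.6893326942339
grip [0.6335 0.0137]
pos [ 0.1563 -0.6052  0.2313] turn units(6deg) [-0.     -0.0008 26.6954] | shift units before turn [ 15.4196 -11.9968   0.7825] | after turn [-18.5747   6.0554   0.783 ]
```

Request:
carry_out(
  commands=[
    [[0.77,-0.6,0,0,0,0],[0.77,-0.6,0,0,0,0],[0.77,-0.6,0,0,0,0],[0.77,-0.6,0,0,0,0],[0.77,-0.6,0,0,0,0],[0.77,-0.6,0,0,0,0],[0.77,-0.6,0,0,0,0],[0.77,-0.6,0,0,0,0],[0.77,-0.6,0,0,0,0],[0.77,-0.6,0,0,0,0],[0.77,-0.6,0,0,0,0],[0.77,-0.6,0,0,0,0],[0.77,-0.6,0,0,0,0],[0.77,-0.6,0,0,0,0],[0.77,-0.6,0,0,0,0],[0.77,-0.6,0,0,0,0],[0.77,-0.6,0,0,0,0],[0.77,-0.6,0,0,0,0],[0.77,-0.6,0,0,0,0],[0.77,-0.6,0,0,0,0]],
  ],
  hand=-1,
)

```text
clock: 2.22
position: [0.6337, 0.015, 0.2314]
ee_rot: [0.992, 0.126, 0.0, 0.0]
ft_force: [0.8, -1.0, 1.1]
grip_width: 1.0
grasp_force: 0.0
```

Request:
carry_out(
  commands=[
    [[0,0,0,0,0,-1],[0,0,0,0,0,-1],[0,0,0,0,0,-1],[0,0,0,0,0,-1],[0,0,0,0,0,-1],[0,0,0,0,0,-1],[0,0,0,0,0,-1],[0,0,0,0,0,-1],[0,0,0,0,0,-1],[0,0,0,0,0,-1],[0,0,0,0,0,-1],[0,0,0,0,0,-1],[0,0,0,0,0,-1],[0,0,0,0,0,-1],[0,0,0,0,0,-1],[0,0,0,0,0,-1],[0,0,0,0,0,-1],[0,0,0,0,0,-1],[0,0,0,0,0,-1],[0,0,0,0,0,-1]],
  ],
)

```text
clock: 3.88
position: [0.6328, 0.0134, 0.2313]
ee_rot: [0.385, 0.923, -0.0, 0.0]
ft_force: [0.0, 0.1, 0.4]
grip_width: 1.003
grasp_force: 0.0
```

Request:
carry_out(
  commands=[
    [[0,0,0,0,0,-1],[0,0,0,0,0,-1],[0,0,0,0,0,-1],[0,0,0,0,0,-1],[0,0,0,0,0,-1],[0,0,0,0,0,-1],[0,0,0,0,0,-1],[0,0,0,0,0,-1],[0,0,0,0,0,-1],[0,0,0,0,0,-1],[0,0,0,0,0,-1],[0,0,0,0,0,-1],[0,0,0,0,0,-1],[0,0,0,0,0,-0.3],[0,0,0,0,0,0],[0,0,0,0,0,0]],
  ],
)

```text
clock: 5.22
position: [0.6327, 0.0135, 0.2312]
ee_rot: [-0.294, 0.956, 0.0, -0.0]
ft_force: [0.9, -0.5, -0.3]
grip_width: 0.998
grasp_force: 0.0
```

Run:
```python
from h import *
print(get_obs()["joint_pos"],get_obs()["clock"])
goto([.6335,.0137,.1],-145.7+270)
crop("top",180,110,130,100,6,"t1")
```

```text
[ 0.7092  0.6393 -1.2164  1.394   0.5951  1.5081  1.6954] 5.2167
pos [0.6327 0.0135 0.2312] turn units(6deg) [ 0.0003 -0.0005 -0.0199] | shift units before turn [-0.0185 -0.0068  3.2809] | after turn [-0.0183 -0.0067  3.281 ]
```

View pics/t1.png

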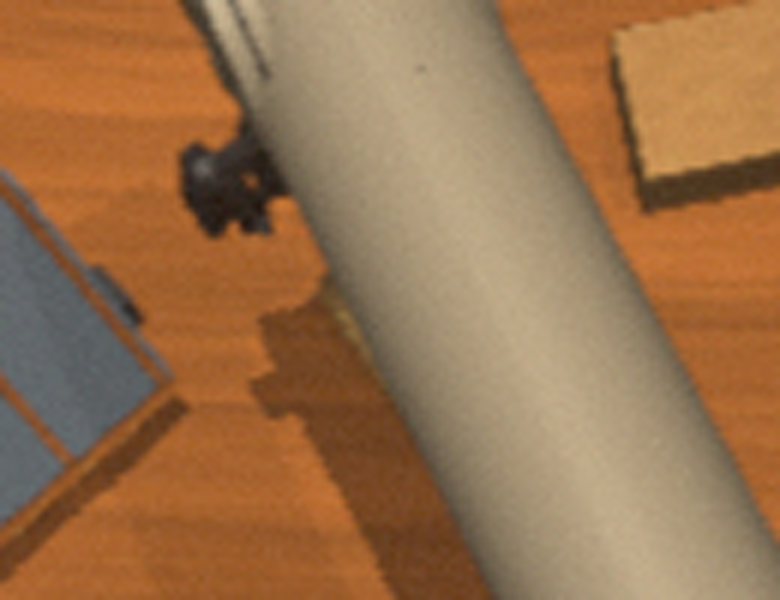

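Request:
carry_out(
  commands=[
    [[0,0,0.8,0,0,0],[0,0,0.8,0,0,0],[0,0,0.8,0,0,0],[0,0,0.8,0,0,0],[0,0,0.8,0,0,0],[0,0,0.8,0,0,0],[0,0,0.4,0,0,0],[0,0,0.2,0,0,0],[0,0,0.2,0,0,0],[0,0,0,0,0,0],[0,0,0,0,0,0]],
  ],
)

```text
clock: 6.18
position: [0.6335, 0.0139, 0.0086]
ee_rot: [-0.295, 0.956, -0.0, 0.001]
ft_force: [0.3, -0.0, 0.4]
grip_width: 0.996
grasp_force: 0.0
```

Request:
carry_out(
  commands=[
    [[0,0,0,0,0,0],[0,0,0,0,0,0],[0,0,0,0,0,0],[0,0,0,0,0,0],[0,0,0,0,0,0],[0,0,0,0,0,0],[0,0,0,0,0,0],[0,0,0,0,0,0]],
  ],
  hand=1,
  force=60,
)

```text
clock: 6.85
position: [0.6334, 0.0137, 0.0083]
ee_rot: [-0.295, 0.956, -0.0, 0.001]
ft_force: [-0.4, -1.2, 6.1]
grip_width: 0.453
grasp_force: 61.5
```

Request:
carry_out(
  commands=[
    [[0,0,-0.5,0,0,0],[0,0,-0.5,0,0,0],[0,0,-0.5,0,0,0],[0,0,0,0,0,0],[-0.655,-0.365,0,0,0,0],[-0.655,-0.365,0,0,0,0],[-0.655,-0.365,0,0,0,0],[-0.655,-0.365,0,0,0,0],[0,0,0,0,0,0],[0,0,0,0,0,0]],
  ],
)

```text
clock: 7.68
position: [0.7525, 0.0253, 0.0659]
ee_rot: [-0.295, 0.956, 0.001, -0.0]
ft_force: [0.9, 0.3, -0.6]
grip_width: 0.455
grasp_force: 60.6
```

Request:
carry_out(
  commands=[
    [[0,0,0,0,0,0.75],[0,0,0,0,0,0.75],[0,0,0,0,0,0.75],[0,0,0,0,0,0.75],[0,0,0,0,0,0.75],[0,0,0,0,0,0.75],[0,0,0,0,0,0.75],[0,0,0,0,0,0.75],[0,0,0,0,0,0.75],[0,0,0,0,0,0.75],[0,0,0,0,0,0.75],[0,0,0,0,0,0.75],[0,0,0,0,0,0.75],[0,0,0,0,0,0.75],[0,0,0,0,0,0.75],[0,0,0,0,0,0.75],[0,0,0,0,0,0.75],[0,0,0,0,0,0.75],[0,0,0,0,0,0],[0,0,0,0,0,0]],
  ],
)

```text
clock: 9.35
position: [0.7515, 0.0241, 0.0671]
ee_rot: [0.395, 0.919, -0.0, -0.0]
ft_force: [0.4, 0.8, -1.2]
grip_width: 0.457
grasp_force: 60.8
```

Run:
```python
from h import *
o=get_obs();print(o["joint_pos"],o["clock"],o["torque"],o["grip_width"])
goto([.753,.0244,.02],43.5)
S=camera("side");T=camera("top")
a=cv2.resize(S[170:270,130:262,::-1],None,fx=6,fy=6,interpolation=cv2.INTER_CUBIC);cv2.imwrite("pics/t2.png",a)
```

```text
[ 0.3641  0.8658 -0.8041  1.1988  0.6039  1.312   0.3546] 9.35 [-0.0289 -0.0242  0.0242] 0.4565649421272866
pos [0.7515 0.0241 0.0671] turn units(6deg) [-0.0089  0.0005 -0.0124] | shift units before turn [-0.0209  0.0344  1.1772] | after turn [-0.0211  0.0332  1.1772]
```

View pics/t2.png

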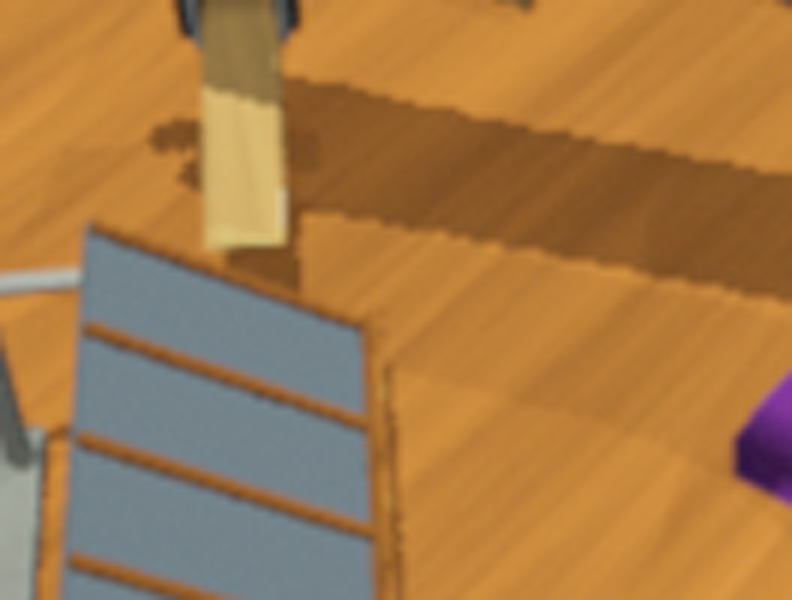

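The side crop shows the wedge held just right of the deck's right end, thin end towards the foot at about (245,245) in the crop. It is lined up with the middle of the deck's depth.

Request:
carry_out(
  commands=[
    [[0,0.03,0.4,0,0,0],[0,0,0.4,0,0,0],[0,0,0.3,0,0,0],[0,0,0.2,0,0,0],[0,0,0.15,0,0,0],[0,0,0,0,0,0],[0,0,0,0,0,0]],
  ],
)

```text
clock: 10.03
position: [0.7531, 0.0254, 0.0089]
ee_rot: [0.396, 0.918, 0.0, -0.0]
ft_force: [-0.0, -0.1, -0.9]
grip_width: 0.455
grasp_force: 60.6
```

Run:
```python
from h import *
o=get_obs();print(o["position"],o["ft_force"],o["torque"])
S=camera("side");T=camera("top")
a=cv2.resize(S[180:240,130:196,::-1],(396,360),interpolation=cv2.INTER_CUBIC);b=cv2.resize(T[130:190,180:246,::-1],(396,360),interpolation=cv2.INTER_CUBIC);cv2.imwrite("pics/t3.png",np.hstack([a,b]))
```

```text
[0.7531 0.0254 0.0089] [-0.0339 -0.1458 -0.9235] [-0.051  -0.0042 -0.0507]
```

View pics/t3.png

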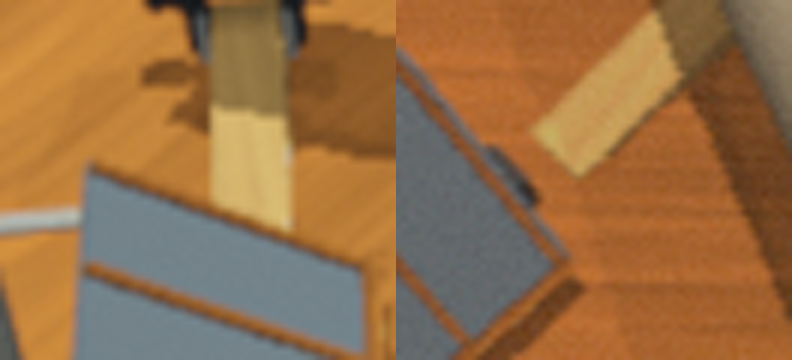

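Top crop: the wedge tip edge runs (139,130)–(184,178), and the foot is at (89,145)–(144,208). After height parallax they line up laterally, with the tip about 26 mm short. Push on.

Request:
carry_out(
  commands=[
    [[0.25,0,0,0,0,0],[0.25,0,0,0,0,0],[0.25,0,0,0,0,0],[0.25,0,0,0,0,0],[0,0,0,0,0,0]],
  ],
)

```text
clock: 10.55
position: [0.7238, 0.0577, 0.0096]
ee_rot: [0.395, 0.919, 0.0, -0.001]
ft_force: [-0.5, 1.1, -0.2]
grip_width: 0.454
grasp_force: 60.6
```

Request:
carry_out(
  commands=[
    [[0.1,0,0,0,0,0],[0,0,0,0,0,0]],
  ],
)

```text
clock: 10.72
position: [0.7226, 0.0577, 0.0095]
ee_rot: [0.396, 0.918, -0.0, 0.0]
ft_force: [-0.1, -0.1, -0.9]
grip_width: 0.455
grasp_force: 60.6
```

Request:
carry_out(
  commands=[
    [[0.1,0,0,0,0,0],[0,0,0,0,0,0]],
  ],
)

```text
clock: 10.88
position: [0.72, 0.0605, 0.0093]
ee_rot: [0.396, 0.918, 0.0, -0.0]
ft_force: [-0.7, 0.3, 0.0]
grip_width: 0.457
grasp_force: 60.6
```

Request:
carry_out(
  commands=[
    [[0.1,0,0,0,0,0],[0,0,0,0,0,0]],
  ],
)

```text
clock: 11.05
position: [0.7171, 0.0635, 0.0092]
ee_rot: [0.396, 0.918, -0.0, -0.0]
ft_force: [0.1, 0.3, -3.3]
grip_width: 0.452
grasp_force: 60.5
```

Request:
carry_out(
  commands=[
    [[0.1,0,0,0,0,0],[0,0,0,0,0,0]],
  ],
)

```text
clock: 11.22
position: [0.715, 0.0653, 0.0094]
ee_rot: [0.397, 0.918, -0.0, 0.001]
ft_force: [1.5, -2.4, -3.3]
grip_width: 0.453
grasp_force: 60.4
```

Request:
carry_out(
  commands=[
    [[0.1,0,0,0,0,0],[0,0,0,0,0,0]],
  ],
)

```text
clock: 11.38
position: [0.7124, 0.0679, 0.0095]
ee_rot: [0.397, 0.918, -0.0, 0.001]
ft_force: [2.7, -2.9, -2.5]
grip_width: 0.457
grasp_force: 60.4
```

Request:
carry_out(
  commands=[
    [[0.1,0,0,0,0,0],[0,0,0,0,0,0]],
  ],
)

```text
clock: 11.55
position: [0.7096, 0.071, 0.0094]
ee_rot: [0.397, 0.918, -0.0, 0.001]
ft_force: [2.7, -2.9, -2.8]
grip_width: 0.453
grasp_force: 60.4
```

Request:
carry_out(
  commands=[
    [[0.13,0,0,0,0,0],[0.13,0,0,0,0,0],[0.13,0,0,0,0,0],[0.13,0,0,0,0,0],[0.13,0,0,0,0,0],[0.13,0,0,0,0,0],[0.13,0,0,0,0,0],[0.13,0,0,0,0,0],[0.13,0,0,0,0,0],[0.13,0,0,0,0,0],[0,0,0,0,0,0],[0,0,0,0,0,0]],
  ],
)

```text
clock: 12.55
position: [0.6725, 0.1109, 0.009]
ee_rot: [0.396, 0.918, 0.0, -0.001]
ft_force: [-2.0, 0.9, -4.9]
grip_width: 0.457
grasp_force: 60.6
```

Run:
```python
from h import *
S=camera("side");T=camera("top")
a=cv2.resize(S[190:250,110:176,::-1],(396,360),interpolation=cv2.INTER_CUBIC);b=cv2.resize(T[120:180,150:216,::-1],(396,360),interpolation=cv2.INTER_CUBIC);cv2.imwrite("pics/t4.png",np.hstack([a,b]))
```

```text
(no output)
```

View pics/t4.png

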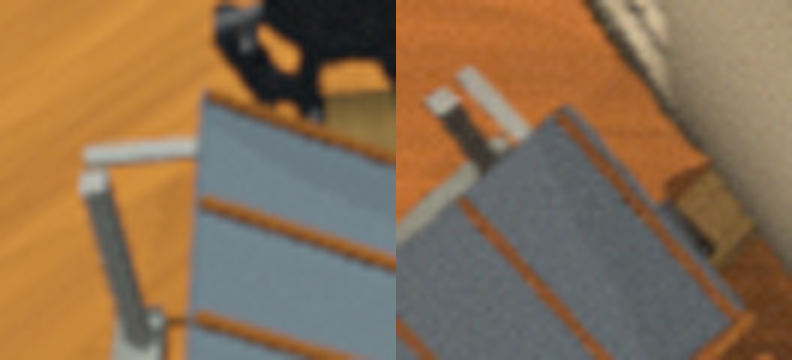

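The side crop shows the pointer tip at (88,155) and the post top at (94,183). In the top crop the tip is at (468,72) and the post top at (442,100). Triangulate both.

```bash
cat >> h.py <<'E'
def pm(sp,st,tp,tt):
    X=tri([sp,st],[tp,tt]);print("pointer",X[0],"post",X[1],"dz mm",1e3*(X[0]-X[1])[2],"reproj",(proj("side",X)-[sp,st]).round(1).tolist(),(proj("top",X)-[tp,tt]).round(1).tolist())
E
python3 - <<'E'
from h import *
o=-.4
pm((110+90/6+o,190+154/6+o),(110+94/6+o,190+182/6+o),(150+70/6+o,120+76/6+o),(150+46/6+o,120+100/6+o))
p=ray("top",(150+70/6+o,120+76/6+o),.127)[0];print("if flush, side px pointer",proj("side",p),"vs seen",(110+90/6+o,190+154/6+o),"mm/px",[proj("side",p+[0,0,.001])-proj("side",p)], "top shift/mm",proj("top",p+[0,0,.001])-proj("top",p))
q=ray("top",(150+46/6+o,120+100/6+o),.127)[0];print("post",q,proj("side",q),"seen",(110+94/6+o,190+182/6+o))
E
```

```text
pointer [0.6867 0.263  0.1255] post [0.6722 0.2742 0.1263] dz mm -0.7842584236994465 reproj [[0.5, 0.2], [0.2, 0.1]] [[-0.2, -0.4], [-0.1, -0.2]]
if flush, side px pointer [[125.7737 215.1513]] vs seen (124.6, 215.26666666666665) mm/px [array([[-0.066 , -0.2359]])] top shift/mm [[-0.073  -0.1049]]
post [0.6714 0.2737 0.127 ] [[125.7984 219.8709]] seen (125.26666666666667, 219.93333333333334)
```

```bash
cat >> h.py <<'E'
def roll(n,verbose=False):
    """deck lift at foot (mm of 16) by LK tracking of deck features from the first picture"""
    s=800/512
    a=cv2.cvtColor(cv2.imread(f"pics/{n}0.png"),cv2.COLOR_BGR2GRAY)
    ims=[cv2.resize(camera(n),(800,600),interpolation=cv2.INTER_CUBIC) for _ in range(3)]
    b=cv2.cvtColor(np.mean(ims,0).astype(np.uint8),cv2.COLOR_RGB2GRAY)
    yaw=np.radians(43.6);c=np.array([.5266,.2645,.087]);th=np.radians(35);ro=16/300.
    Rb=Ro.from_euler("z",yaw);pv=c+Rb.apply([0,.15,.008]);Rd=Rb*Ro.from_euler("x",ro)*Ro.from_euler("y",-th)
    cor=c+Rd.apply([[-72,-138,0],[72,-138,0],[72,138,0],[-72,138,0]])*1.0 if 0 else c+Rd.apply(np.array([[-72,-139,0],[76,-139,0],[76,139,0],[-72,139,0]])/1e3)
    poly=((proj(n,cor)+.5)*s-.5).astype(np.int32);m=np.zeros(a.shape,np.uint8);cv2.fillPoly(m,[poly],255);m=cv2.dilate(m,np.ones((7,7)))
    p=cv2.goodFeaturesToTrack(a,40,.03,8,mask=m)
    kw=dict(winSize=(17,17),maxLevel=2,criteria=(3,50,.005))
    q,st,e=cv2.calcOpticalFlowPyrLK(a,b,p,None,**kw);p2,_,_=cv2.calcOpticalFlowPyrLK(b,a,q,None,**kw)
    p,q,p2=p[:,0],q[:,0],p2[:,0];ok=(st[:,0]>0)&(np.linalg.norm(p-p2,axis=1)<.3);p,q=p[ok],q[ok]
    nrm=Rd.apply([0,0,1]);P0=P[n];cc=-P0["R"].T@P0["t"]
    d=np.c_[(p+.5)/s-.5,np.ones(len(p))]@np.linalg.inv(P0["mtx"]).T@P0["R"];X=cc+d*(((c-cc)@nrm)/(d@nrm))[:,None]
    ax=Rb.apply([1,0,0])
    f=lambda lift:(proj(n,pv+Ro.from_rotvec(-ax*lift/.3).apply(X-pv))-proj(n,X))*s
    J=f(.016)/16;w=q-p
    r=(w*J).sum(1)/(J*J).sum(1);wt=np.linalg.norm(J,axis=1);k=wt>np.median(wt)*.7
    est=np.median(r[k]);k2=k&(abs(r-est)<3);print(n,"lift mm",est,"wmean",np.average(r[k2],weights=wt[k2]**2),"n",k2.sum(),"std",r[k2].std())
    if verbose:print(np.c_[p,w,J*16,r][k].round(2))
E
python3 - <<'E'
from h import *
roll("side",True);roll("top")
E
```

```text
side lift mm 1.3260670980460099 wmean 1.4453665125782322 n 3 std 0.9965973938051128
[[218.   452.    -0.04   2.42  -0.14   1.06  35.96]
 [217.   381.     0.17   0.6   -0.87  -1.79  -4.93]
 [221.   410.    -0.31   0.82  -0.55  -0.68  -8.03]
 [300.   406.     0.34  -1.35  -0.38  -3.83   5.43]
 [292.   474.    -0.89   0.02  -0.03  -1.06  -0.01]
 [300.   432.     0.12  -0.25  -0.25  -2.82   1.33]
 [227.   456.     0.35   2.55  -0.09   0.86  46.4 ]
 [218.   390.     0.1   -0.33  -0.77  -1.43   2.43]
 [299.   469.     0.03   0.79  -0.07  -1.49  -8.45]]
top lift mm 12.370740909817364 wmean 13.299048604161513 n 3 std 1.7018302363364963
```

```bash
cat >> h.py <<'E'
def lanes(n,im):
    box=(130,195,75,120) if n=="side" else (105,125,112,110)
    r,b=im[...,0].astype(int),im[...,2].astype(int);x0,y0,w,h=box;m=np.zeros(r.shape,np.uint8)
    m[y0:y0+h,x0:x0+w]=((b-r)>(12 if n=="side" else 3))[y0:y0+h,x0:x0+w];m=cv2.medianBlur(m,3);o=[]
    for c in cv2.findContours(m,cv2.RETR_EXTERNAL,cv2.CHAIN_APPROX_NONE)[0]:
        if cv2.contourArea(c)>150:
            k=cv2.moments(c);o.append((k["m10"]/k["m00"],k["m01"]/k["m00"],k["m00"]))
    return np.array(o)
E
python3 - <<'E'
from h import *
for n in("side","top"):
    a=cv2.resize(cv2.imread(f"pics/{n}0.png")[:,:,::-1],(512,384),interpolation=cv2.INTER_AREA)
    im=np.mean([camera(n) for _ in range(4)],0).astype(np.uint8);cv2.imwrite(f"pics/{n}_a.png",im[:,:,::-1])
    print(n,lanes(n,a),"\n",lanes(n,im))
    # static point check: base/carton shift
    box=(190,120,50,60) if n=="side" else (275,105,60,50)
    x,y,w,h=box;print("static shift",cv2.phaseCorrelate(a[y:y+h,x:x+w].mean(2),im[y:y+h,x:x+w].mean(2)))
E
```

```text
side [[160.7394 299.7963 495.    ]
 [165.5983 280.8352 809.    ]
 [165.8304 259.9462 688.    ]
 [166.1163 240.8967 589.    ]
 [166.2829 223.3373 509.    ]] 
 [[160.7954 300.4001 479.    ]
 [165.4889 281.3347 863.5   ]
 [165.5959 259.6726 734.5   ]
 [165.6553 239.7816 631.    ]
 [165.7536 221.5271 544.5   ]]
static shift ((-0.07913515152371886, 0.1660208457975827), 0.9006823580300843)
top [[135.1366 204.9019 778.5   ]
 [151.7216 190.5653 750.    ]
 [168.0912 176.3989 732.5   ]
 [184.1312 162.5443 696.    ]] 
 [[134.097  205.234  792.    ]
 [150.891  190.8171 775.5   ]
 [166.9991 176.2614 762.5   ]
 [183.0045 162.1806 737.5   ]]
static shift ((0.04957703847090755, -0.11123288061403613), 0.9942500667794222)
```

```bash
cat >> h.py <<'E'
def lift():
    yaw=np.radians(43.8);ey=np.array([-np.sin(yaw),np.cos(yaw),0]);c=np.array([.5266,.2645,.087]);D=np.array([48,116,184,252])/1e3
    rows=[];rhs=[]
    for n in("side","top"):
        a=cv2.resize(cv2.imread(f"pics/{n}0.png")[:,:,::-1],(512,384),interpolation=cv2.INTER_AREA)
        im=np.mean([camera(n) for _ in range(4)],0).astype(np.uint8)
        A,B=lanes(n,a)[-4:],lanes(n,im)[-4:]
        for d,p,q in zip(D,A,B):
            X=c+ey*(.15-d);X[2]=.095-.0533*d
            jv=(proj(n,X+[0,0,1e-3])-proj(n,X))[0];jh=(proj(n,X+ey*1e-3)-proj(n,X))[0]
            for i in(0,1):
                rows.append([jv[i]*d/.3,jh[i]]);rhs.append(q[i]-p[i])
    r=np.array(rows);s,res,_,_=np.linalg.lstsq(r,np.array(rhs),rcond=None);print("lift mm at foot",s[0],"horiz mm",s[1],"resid",(np.array(rhs)-r@s).round(2))
    cov=np.linalg.inv(r.T@r)*res/14;print("sd",np.sqrt(np.diag(cov)))
E
python3 - <<'E'
from h import *
lift()
# saturation-based pointer profile, side, columns
for f in("0","_a"):
    a=cv2.imread(f"pics/side{f}.png")
    if f=="0":a=cv2.resize(a,(512,384),interpolation=cv2.INTER_AREA)
    s=cv2.cvtColor(a,cv2.COLOR_BGR2HSV)[...,1].astype(int);print(s[206:226,121:142])
E
```

```text
lift mm at foot 13.052186588227267 horiz mm 2.5434438234999575 resid [ 0.    0.1   0.01  0.08 -0.11 -0.05 -0.08 -0.03 -0.25 -0.06  0.21  0.02
  0.05 -0.06  0.09  0.01]
sd [0.4514 0.144 ]
[[178 181 181 182 180 180 181 179 180 180 180 182 181 181 181 180 180 179
  181 180 177]
 [178 180 182 181 182 181 181 181 183 179 180 180 180 180 183 184 181 180
  180 179 180]
 [180 179 180 182 180 180 180 181 183 182 179 179 179 180 180 179 182 180
  179 179 180]
 [180 181 181 182 180 182 180 181 181 182 179 181 178 178 179 177 180 180
  181 181 182]
 [182 185 181 178 180 181 181 180 180 180 180 180 180 179 177 178 182 182
  183 184 180]
 [181 183 181 180 181 180 182 182 182 179 182 183 179 181 180 180 182 181
  182 183 183]
 [180 183 181 181 181 181 182 180 179 182 182 182 181 181 184 185 182 184
  182 183 185]
 [181 182 181 180 181 181 183 184 183 186 185 183 182 182 182 181 178 177
  175 173 175]
 [179 181 181 179 181 178 176 177 174 176 174 170 166 157 152 149 140 132
  129 119 114]
 [179 180 184 176 156 136 126 124 115 105  95  85  83  76  73  70  61  57
   53  46  38]
 [181 182 182 157 101  
[... 1948 characters left out ...]
0  71  33  33  59 137 179 181 179 180 178 181 179 180 181 179
  178 181 178]
 [182 168  83  27  13  13  18 125 178 181 180 179 179 177 179 180 179 180
  180 181 176]
 [182 163  63  18  14  14  16 134 176 180 177 178 178 178 180 178 180 180
  181 183 176]
 [181 161  56  10  14  14  14 117 170 179 177 179 180 180 181 182 181 182
  181 182 175]
 [181 173  98  33  13  14  14 106 168 178 179 179 181 181 181 181 181 182
  181 184 174]
 [178 179 152  90  14  17  12  57 160 178 178 180 180 180 179 180 180 180
  182 184 170]
 [178 178 166 118  22  14  11  30 142 175 180 180 178 179 179 180 180 180
  184 182 154]
 [175 179 176 139  49  14  17  16 111 168 180 179 178 179 178 179 180 181
  181 182 151]]
```

Request:
carry_out(
  commands=[
    [[0.11,0,0,0,0,0],[0.11,0,0,0,0,0],[0.11,0,0,0,0,0],[0,0,0,0,0,0],[0,0,0,0,0,0],[0,0,0,0,0,0]],
  ],
)

```text
clock: 14.25
position: [0.6639, 0.1199, 0.0092]
ee_rot: [0.396, 0.918, -0.0, -0.0]
ft_force: [0.1, -0.6, -4.2]
grip_width: 0.453
grasp_force: 60.7
```

Run:
```python
from h import *
o=get_obs();print(o["position"],o["ft_force"])
lift()
a=np.mean([camera("side") for _ in range(4)],0).astype(np.uint8)
s=cv2.cvtColor(a,cv2.COLOR_RGB2HSV)[...,1].astype(int);print(s[208:224,122:142])
```

```text
[0.6639 0.1199 0.0092] [ 0.1111 -0.6496 -4.2163]
lift mm at foot 16.07956565222476 horiz mm 3.266945777858167 resid [-0.04  0.06 -0.01  0.05 -0.08 -0.03 -0.13 -0.01 -0.14 -0.01  0.    0.01
  0.14 -0.01  0.08 -0.03]
sd [0.3113 0.0993]
[[179 180 178 179 179 179 179 178 181 178 177 179 179 178 178 177 178 177
  178 178]
 [179 181 180 177 179 177 179 178 178 179 179 178 179 177 178 178 177 178
  180 178]
 [181 176 180 177 179 177 179 179 180 180 179 179 179 179 178 179 182 182
  183 178]
 [180 179 180 181 181 181 182 182 181 182 181 181 177 178 178 178 178 175
  174 169]
 [179 180 177 178 175 172 171 169 168 168 161 152 141 135 134 132 120 112
  101  93]
 [180 164 136 123 109 101 100  87  81  83  80  74  65  57  56  57  46  38
   23  16]
 [178 138  73  47  37  33  30  20  14  13  11  14  14  14  13  13  13  14
   14  15]
 [176 122  41  13  11  11  12  12  12  12  11  12  13  13  13  13  19  29
   41  50]
 [175 118  47  13  13  17  23  34  41  47  49  67  81 100 117 121 129 134
  141 144]
 [179 149 111  87  76  96 123 140 146 148 149 157 165 171 180 181 179 178
  178 173]
 [179 129  85  66  59  80 142 179 181 181 178 181 179 181 181 181 181 179
  179 175]
 [166  83  27  14  13  21 126 178 181 178 179 179 179 179 180 178 177 180
  180 173]
 [163  63  18  13  13  16 133 178 179 177 177 178 179 179 179 181 180 180
  181 166]
 [161  56  10  16  14  14 117 171 177 178 179 179 180 179 180 179 178 180
  179 155]
 [171  99  33  16  14  14 106 168 179 179 179 181 180 181 180 179 179 181
  180 155]
 [178 153  91  17  14  12  56 162 178 178 180 181 179 179 178 180 182 182
  183 155]]
```

Request:
carry_out(
  commands=[
    [[0,0,0,0,0,0],[0,0,0,0,0,0],[0,0,0,0,0,0],[0,0,0,0,0,0],[0,0,0,0,0,0],[0,0,0,0,0,0]],
  ],
  hand=-1,
)

```text
clock: 15.35
position: [0.6647, 0.1193, 0.0095]
ee_rot: [0.397, 0.918, 0.0, 0.0]
ft_force: [-0.9, -0.4, 0.5]
grip_width: 1.0
grasp_force: 0.0
```

Request:
carry_out(
  commands=[
    [[0,0,-0.3,0,0,0],[-0.1,0,-0.6,0,0,0],[-0.3,0,-0.8,0,0,0],[-0.3,0,-0.9,0,0,0],[-0.5,0,-0.8,0,0,0],[-0.6,0,-0.7,0,0,0],[-0.8,0,-0.5,0,0,0],[-0.9,0,-0.3,0,0,0],[-0.9,0,0,0,0,0],[-0.9,0,0,0,0,0],[0,0,0,0,0,0]],
  ],
)

```text
clock: 16.27
position: [0.8126, -0.043, 0.2046]
ee_rot: [0.4, 0.916, -0.001, 0.001]
ft_force: [-0.8, -1.2, -1.0]
grip_width: 1.0
grasp_force: 0.0
```

Run:
```python
from h import *
lift()
S,T=[np.mean([camera(n) for _ in range(3)],0).astype(np.uint8) for n in("side","top")]
a=cv2.resize(S[195:235,110:154,::-1],(396,360),interpolation=cv2.INTER_CUBIC);b=cv2.resize(T[120:180,150:216,::-1],(396,360),interpolation=cv2.INTER_CUBIC);cv2.imwrite("pics/t5.png",np.hstack([a,b]))
```

```text
lift mm at foot 15.360382275479013 horiz mm 3.1276115390871655 resid [-0.01  0.06 -0.04  0.06 -0.09 -0.06 -0.08 -0.05 -0.07  0.07 -0.04  0.02
  0.12 -0.05  0.16  0.11]
sd [0.3462 0.1104]
```

View pics/t5.png

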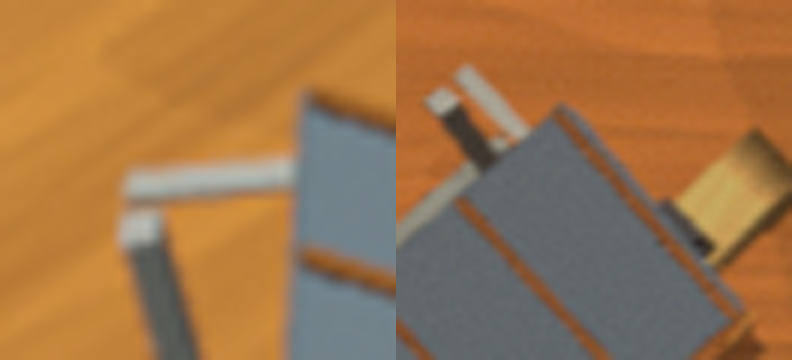

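The top crop shows the wedge tail outside the right end with the foot on it. The side crop shows the pointer bar at (125–295,172–190) and the post top at (142,230). Lift reads 15.4 mm of 16 now that the wedge has settled on the table, so I regrip and push about 3.5 mm more.

Run:
```python
from h import *
goto([.6645,.1195,.008],43.2)
lift()
```

```text
pos [ 0.8098 -0.035   0.2055] turn units(6deg) [-0.0004  0.0024  0.0152] | shift units before turn [5.3025 0.0048 4.9352] | after turn [ 5.3013 -0.0039  4.9365]
lift mm at foot 15.364041404468994 horiz mm 3.11256708354509 resid [-0.01  0.07 -0.02  0.05 -0.09 -0.05 -0.08 -0.05 -0.09  0.04 -0.01  0.06
  0.14 -0.03  0.13  0.04]
sd [0.3181 0.1014]
```

Request:
carry_out(
  commands=[
    [[0.9,0,0,0,0,0],[0.9,0,0,0,0,0],[0.9,0,0.3,0,0,0],[0.8,0,0.5,0,0,0],[0.6,0,0.7,0,0,0],[0.5,0,0.8,0,0,0],[0.3,0,0.9,0,0,0],[0.3,0,0.8,0,0,0],[0.1,0,0.6,0,0,0],[0,0,0.2,0,0,0],[0,0,0.12,0,0,0],[0,0,0,0,0,0]],
  ],
)

```text
clock: 18.37
position: [0.6651, 0.1188, 0.0087]
ee_rot: [0.397, 0.918, -0.0, 0.0]
ft_force: [0.4, 0.2, -0.2]
grip_width: 0.999
grasp_force: 0.0
```

Request:
carry_out(
  commands=[
    [[0,0,0,0,0,0],[0,0,0,0,0,0],[0,0,0,0,0,0],[0,0,0,0,0,0],[0,0,0,0,0,0],[0,0,0,0,0,0],[0,0,0,0,0,0],[0,0,0,0,0,0]],
  ],
  hand=1,
  force=60,
)

```text
clock: 19.03
position: [0.6653, 0.1192, 0.0099]
ee_rot: [0.397, 0.918, 0.0, 0.001]
ft_force: [-1.9, -1.8, 6.4]
grip_width: 0.455
grasp_force: 62.3
```

Request:
carry_out(
  commands=[
    [[0.05,0,0,0,0,0],[0.04,0,0,0,0,0],[0,0,0,0,0,0],[0,0,0,0,0,0]],
  ],
)

```text
clock: 19.37
position: [0.6644, 0.1198, 0.0099]
ee_rot: [0.398, 0.918, -0.0, 0.002]
ft_force: [6.3, -5.4, 3.3]
grip_width: 0.459
grasp_force: 61.7
```

Request:
carry_out(
  commands=[
    [[0,0,0,0,0,0],[0,0,0,0,0,0],[0,0,0,0,0,0],[0,0,0,0,0,0],[0,0,0,0,0,0],[0,0,0,0,0,0]],
  ],
  hand=-1,
)

```text
clock: 19.87
position: [0.6619, 0.1221, 0.0085]
ee_rot: [0.396, 0.918, -0.0, -0.0]
ft_force: [-0.3, 0.6, -1.2]
grip_width: 1.001
grasp_force: 0.0
```

Request:
carry_out(
  commands=[
    [[0,0,-0.3,0,0,0],[-0.1,0,-0.6,0,0,0],[-0.3,0,-0.8,0,0,0],[-0.3,0,-0.9,0,0,0],[-0.5,0,-0.8,0,0,0],[-0.6,0,-0.7,0,0,0],[-0.8,0,-0.5,0,0,0],[-0.9,0,-0.3,0,0,0],[-0.9,0,0,0,0,0],[-0.9,0,0,0,0,0],[0,0,0,0,0,0]],
  ],
)

```text
clock: 20.78
position: [0.8102, -0.0403, 0.2038]
ee_rot: [0.4, 0.916, -0.001, 0.001]
ft_force: [-1.1, -0.8, -1.1]
grip_width: 0.997
grasp_force: 0.0
```

```bash
cat >> h.py <<'E'
def probes(n="top"):
    im=camera(n);h=cv2.cvtColor(im,cv2.COLOR_RGB2HSV);m=((h[...,1]<60)|(h[...,2]<60)).astype(np.uint8);z=np.zeros_like(m)
    if n=="top":z[130:260,285:400]=1
    else:z[130:210,225:330]=1
    for c in cv2.findContours(cv2.medianBlur(m*z,3),cv2.RETR_EXTERNAL,cv2.CHAIN_APPROX_NONE)[0]:
        if cv2.contourArea(c)>100:
            q=cv2.minAreaRect(c);b=ray(n,cv2.boxPoints(q),.025)[:,:2];e=b[1]-b[0] if np.hypot(*(b[1]-b[0]))>np.hypot(*(b[2]-b[1])) else b[2]-b[1]
            print(n,"ctr",b.mean(0),"len",np.hypot(*e),"w",np.hypot(*(b[1]-b[0]))+np.hypot(*(b[2]-b[1]))-np.hypot(*e),"heading",np.degrees(np.arctan2(e[1],e[0]))%180)
E
python3 - <<'E'
from h import *
lift();probes();probes("side");o=get_obs();print(o["position"],o["joint_pos"],o["clock"],o["torque"],o["ft_force"])
E
```

```text
lift mm at foot 15.60454037788957 horiz mm 3.177327261596588 resid [-0.01  0.05 -0.01  0.05 -0.06 -0.03 -0.13 -0.04 -0.08  0.04 -0.04 -0.02
  0.12  0.01  0.13  0.04]
sd [0.3045 0.0971]
top ctr [ 0.4681 -0.3862] len 0.11580392489835069 w 0.03155095769173728 heading 14.183189340918403
top ctr [ 0.6204 -0.4506] len 0.06748618568831694 w 0.04994875472455093 heading 135.45844348873308
top ctr [ 0.5936 -0.2516] len 0.11854077686938849 w 0.028785977173135968 heading 10.373154567126022
side ctr [ 0.4216 -0.2463] len 0.13436380247087037 w 0.038917308543971074 heading 89.7782792625569
side ctr [ 0.5936 -0.2447] len 0.12066465771719338 w 0.05359785389126141 heading 11.628026003276545
side ctr [ 0.4699 -0.3786] len 0.11566492802235717 w 0.054334369214476846 heading 15.993132321939868
side ctr [ 0.6086 -0.4342] len 0.06978179308914419 w 0.04740335428999014 heading 123.07007838107972
[ 0.8071 -0.0319  0.2051] [ 0.3102  0.8922 -0.803   0.8066  0.5954  1.6145  0.5198] 21.2833 [-0.013   0.0294  0.0471] [-0.5192 -0.8977  0.4653]
```

Run:
```python
from h import *
a=cv2.resize(cv2.imread("pics/side0.png")[:,:,::-1],(512,384),interpolation=cv2.INTER_AREA)
b=np.mean([camera("side") for _ in range(6)],0).astype(np.uint8)
def edges(im):
    s=cv2.cvtColor(im,cv2.COLOR_RGB2HSV)[...,1].astype(float);o=[]
    for x in range(130,140):
        c=s[206:222,x];i=np.where(c<95)[0];t,u=i[0],i[-1]
        o.append((206+t-(95-c[t])/(c[t-1]-c[t]),206+u+(95-c[u])/(c[u+1]-c[u])))
    return np.array(o)
A,B=edges(a),edges(b);d=(B-A);print("shift top/bot edge",d.mean(0),d.std(0)); sl=np.polyfit(np.arange(10),B.mean(1),1)[0]
yaw=np.radians(43.8);ey=np.array([-np.sin(yaw),np.cos(yaw),0]);X=np.array([.68,.258,.12])
jv=(proj("side",X+[0,0,1e-3])-proj("side",X))[0];jh=(proj("side",X+ey*1e-3)-proj("side",X))[0]
for h in(2.9,3.1,3.3):
    k=lambda L:.9*L*jv+(h*L/15.6+.0333*L*.9*1e0*.0+L/300*28)*jh
    f=lambda L:(lambda q:q[1]-sl*q[0])(k(L))
    print(h,"shift at 16:",f(16),"-> L",16*d.mean()/f(16))
```

```text
shift top/bot edge [-2.1699 -2.0302] [0.0717 0.028 ]
2.9 shift at 16: -2.2946033238140764 -> L 14.643603981343242
3.1 shift at 16: -2.2411909093375955 -> L 14.992592656079623
3.3 shift at 16: -2.187778494861115 -> L 15.358621746732329
```

Request:
carry_out(
  commands=[
    [[0.9,0,0,0,0,0],[0.9,0,0,0,0,0],[0.9,0,0.3,0,0,0],[0.8,0,0.5,0,0,0],[0.6,0,0.7,0,0,0],[0.5,0,0.8,0,0,0],[0.3,0,0.9,0,0,0],[0.3,0,0.8,0,0,0],[0.1,0,0.6,0,0,0],[0,0,0.2,0,0,0],[0,0,0.1,0,0,0],[0,0,0,0,0,0]],
  ],
)

```text
clock: 22.58
position: [0.6627, 0.1214, 0.0088]
ee_rot: [0.397, 0.918, 0.0, 0.0]
ft_force: [0.2, 0.9, 0.2]
grip_width: 1.002
grasp_force: 0.0
```

Request:
carry_out(
  commands=[
    [[0,0,0,0,0,0],[0,0,0,0,0,0],[0,0,0,0,0,0],[0,0,0,0,0,0],[0,0,0,0,0,0],[0,0,0,0,0,0],[0,0,0,0,0,0],[0,0,0,0,0,0]],
  ],
  hand=1,
  force=60,
)

```text
clock: 23.25
position: [0.6629, 0.1217, 0.0099]
ee_rot: [0.397, 0.918, 0.0, 0.001]
ft_force: [-0.8, -1.0, 5.5]
grip_width: 0.453
grasp_force: 62.4
```

Request:
carry_out(
  commands=[
    [[0.07,0,0,0,0,0],[0.06,0,0,0,0,0],[0,0,0,0,0,0],[0,0,0,0,0,0]],
  ],
)

```text
clock: 23.58
position: [0.6607, 0.1237, 0.0099]
ee_rot: [0.397, 0.918, -0.0, 0.002]
ft_force: [4.4, -5.1, 3.4]
grip_width: 0.453
grasp_force: 61.9
```

Run:
```python
from h import *
lift();o=get_obs();print(o["position"],o["ft_force"])
```

```text
lift mm at foot 16.55316917013093 horiz mm 3.3661861720965036 resid [-0.01  0.05 -0.03  0.07 -0.06  0.01 -0.17  0.05 -0.15 -0.05  0.03 -0.02
  0.12 -0.11 -0.01 -0.12]
sd [0.3706 0.1182]
[0.6607 0.1237 0.0099] [ 4.8306 -5.3923  3.8534]
```

Request:
carry_out(
  commands=[
    [[0,0,0,0,0,0],[0,0,0,0,0,0],[0,0,0,0,0,0],[0,0,0,0,0,0],[0,0,0,0,0,0],[0,0,0,0,0,0]],
  ],
  hand=-1,
)

```text
clock: 24.48
position: [0.6583, 0.1259, 0.0084]
ee_rot: [0.396, 0.918, -0.0, -0.0]
ft_force: [-0.5, -1.1, -0.6]
grip_width: 1.001
grasp_force: 0.0
```

Request:
carry_out(
  commands=[
    [[0,0,-0.3,0,0,0],[-0.1,0,-0.6,0,0,0],[-0.3,0,-0.8,0,0,0],[-0.3,0,-0.9,0,0,0],[-0.5,0,-0.8,0,0,0],[-0.6,0,-0.7,0,0,0],[-0.8,0,-0.5,0,0,0],[-0.9,0,-0.3,0,0,0],[-0.9,0,0,0,0,0],[-0.9,0,0,0,0,0],[0,0,0,0,0,0]],
  ],
)

```text
clock: 25.4
position: [0.8066, -0.0366, 0.2038]
ee_rot: [0.4, 0.916, -0.001, 0.001]
ft_force: [-0.3, -1.8, -1.1]
grip_width: 1.002
grasp_force: 0.0
```

Run:
```python
from h import *
lift();probes()
o=get_obs();print(o["joint_pos"])
# next: probe A grasp heading (tool y perpendicular to probe heading 10.4): tool y = 100.4 or -79.6
goto([.594,-.2525,.20],100.4);goto([.594,-.2525,.20],-79.6)
```

```text
lift mm at foot 16.029792681945857 horiz mm 3.271790169077325 resid [-0.01  0.06 -0.02  0.05 -0.1  -0.03 -0.1  -0.08 -0.15 -0.03 -0.    0.02
  0.15  0.02  0.14  0.1 ]
sd [0.3711 0.1183]
top ctr [ 0.4689 -0.3863] len 0.11725139204587585 w 0.03120625032387582 heading 14.747416521133857
top ctr [ 0.6204 -0.4506] len 0.06748618568831694 w 0.04994875472455093 heading 135.45844348873308
top ctr [ 0.5937 -0.2519] len 0.1185434370941348 w 0.02945605541938788 heading 10.3681421293048
[ 0.3142  0.8838 -0.808   0.8247  0.5938  1.6086  0.5107]
pos [ 0.8035 -0.0279  0.2052] turn units(6deg) [ 0.0003  0.0049 -9.5084] | shift units before turn [-0.4886 -7.6638  0.128 ] | after turn [ 6.1653 -4.5784  0.1298]
pos [ 0.8035 -0.0279  0.2052] turn units(6deg) [ 0.0058 -0.0004 20.4916] | shift units before turn [-0.4886 -7.6638  0.128 ] | after turn [-6.1653  4.5784  0.1298]
```

The lift reads 16.0 mm, so the rack is level. Next the probes, starting with the far one at (0.594, -0.252).

Request:
carry_out(
  commands=[
    [[-0.05,-0.77,0,0,0,0],[-0.05,-0.77,0,0,0,0],[-0.05,-0.77,0,0,0,0],[-0.05,-0.77,0,0,0,0],[-0.05,-0.77,0,0,0,0],[-0.05,-0.77,0,0,0,0],[-0.05,-0.77,0,0,0,0],[-0.05,-0.77,0,0,0,0],[-0.05,-0.77,0,0,0,0],[-0.05,-0.77,0,0,0,0],[0,0,0,0,0,0]],
  ],
)

```text
clock: 26.77
position: [0.5892, -0.2613, 0.2045]
ee_rot: [0.4, 0.916, -0.002, -0.0]
ft_force: [0.0, -0.7, -1.2]
grip_width: 1.0
grasp_force: 0.0
```

Request:
carry_out(
  commands=[
    [[0,0,0,0,0,-0.95],[0,0,0,0,0,-0.95],[0,0,0,0,0,-0.95],[0,0,0,0,0,-0.95],[0,0,0,0,0,-0.95],[0,0,0,0,0,-0.95],[0,0,0,0,0,-0.95],[0,0,0,0,0,-0.95],[0,0,0,0,0,-0.95],[0,0,0,0,0,-0.95],[0,0,0,0,0,0],[0,0,0,0,0,0]],
  ],
)

```text
clock: 27.77
position: [0.5932, -0.2541, 0.2046]
ee_rot: [-0.088, 0.996, -0.0, -0.0]
ft_force: [-0.3, 1.5, -0.2]
grip_width: 1.001
grasp_force: 0.0
```

Run:
```python
from h import *
probes("side");probes();o=get_obs();print(o["joint_pos"]);goto([.594,-.252,.012],100.4)
```

```text
side ctr [ 0.4207 -0.2461] len 0.13309052672441352 w 0.04198549337274404 heading 87.79995383309034
side ctr [ 0.5942 -0.2446] len 0.12248464215671469 w 0.05510882052558773 heading 10.523181816845664
side ctr [ 0.4695 -0.3788] len 0.11655305902710114 w 0.05433436412604045 heading 15.993217123453462
side ctr [ 0.6086 -0.4342] len 0.06978179308914419 w 0.04740335428999014 heading 123.07007838107972
top ctr [ 0.42   -0.2428] len 0.09226612927289403 w 0.029818681542304423 heading 90.80599433203392
top ctr [ 0.6213 -0.4515] len 0.065002096334304 w 0.049948754724550945 heading 135.45844348873314
top ctr [ 0.6126 -0.2499] len 0.1580276891564213 w 0.07326103428382352 heading 14.745894376216683
[ 1.0638  0.6255 -1.0906  1.3971  0.5513  1.4441  1.7339]
pos [ 0.5933 -0.2542  0.2047] turn units(6deg) [-0.0037 -0.0001 -0.0477] | shift units before turn [-0.0281  0.0531  4.8166] | after turn [-0.0283  0.0511  4.8166]
```

Request:
carry_out(
  commands=[
    [[0,0.05,0.8,0,0,0],[0,0,0.8,0,0,0],[0,0,0.8,0,0,0],[0,0,0.8,0,0,0],[0,0,0.8,0,0,0],[0,0,0.5,0,0,0],[0,0,0.3,0,0,0],[0,0,0.15,0,0,0],[0,0,0,0,0,0],[0,0,0,0,0,0]],
  ],
)

```text
clock: 28.7
position: [0.5937, -0.2525, 0.0078]
ee_rot: [-0.089, 0.996, -0.0, 0.001]
ft_force: [0.9, -0.1, 0.5]
grip_width: 0.996
grasp_force: 0.0
```

Request:
carry_out(
  commands=[
    [[0,0,0,0,0,0],[0,0,0,0,0,0],[0,0,0,0,0,0],[0,0,0,0,0,0],[0,0,0,0,0,0],[0,0,0,0,0,0],[0,0,0,0,0,0],[0,0,0,0,0,0],[0,0,0,0,0,0]],
  ],
  hand=1,
  force=60,
)

```text
clock: 29.45
position: [0.5934, -0.2528, 0.0073]
ee_rot: [-0.089, 0.996, -0.0, 0.0]
ft_force: [-0.6, -0.5, 5.8]
grip_width: 0.34
grasp_force: 61.6
```

Request:
carry_out(
  commands=[
    [[0,0,-0.5,0,0,0],[0,0,-0.9,0,0,0],[0,0,-0.9,0,0,0],[0,0,-0.9,0,0,0],[0,0,-0.9,0,0,0],[0,0,-0.9,0,0,0],[0,0,-0.5,0,0,0],[0,0,0,0,0,0],[0,0,0,0,0,0],[0,0,0,0,0,0],[0,0,0,0,0,0],[0,0,0,0,0,0],[0,0,0,0,0,0]],
  ],
)

```text
clock: 30.53
position: [0.5926, -0.2523, 0.2253]
ee_rot: [-0.09, 0.996, 0.0, -0.001]
ft_force: [0.6, 0.3, -2.8]
grip_width: 0.337
grasp_force: 60.6
```

```bash
cat >> h.py <<'E'
def feel():
    F=[];M=[]
    for _ in range(6):
        camera("top");o=get_obs();F.append(o["ft_force"]);M.append(o["torque"])
    R=Ro.from_quat(o["ee_rot"]);print("F world",np.mean(F,0),"torque world",np.mean(M,0),"tool",R.inv().apply(np.mean(M,0)),"sd",np.std(M,0),"clock",o["clock"],"w",o["grip_width"])
YAW=43.7
def place(lane,heavy_plus,up=0.0,dx=-.013,c=(.5266,.2645,.095),off=0.0):
    """TCP target & rotation for placing; TCP is 'off' from the probe middle along tool z"""
    Rb=Ro.from_euler("z",YAW,degrees=True);Rd=Rb*Ro.from_euler("y",-35,degrees=True)
    Xd,Yd,Zd=Rd.as_matrix().T
    T=np.array(c)+Rd.apply([dx,lane,.015-off+up])
    s=1 if heavy_plus else -1
    return T,Ro.from_matrix(np.c_[-s*Xd,s*Yd,-Zd])
def to(T,R1):
    o=get_obs();R0=Ro.from_quat(o["ee_rot"]);d=T-o["position"]
    z0=R0.as_matrix()[:,2]
    print("pos",o["position"],"target",T,"j",o["joint_pos"]);print("turn",(R0.inv()*R1).as_rotvec(degrees=True)/6,"shift before",R0.inv().apply(d)/.04,"after",R1.inv().apply(d)/.04)
    y0=R0.as_matrix()[:,1];y1=R1.as_matrix()[:,1];print("yaw y now,tgt",np.degrees(np.arctan2(y0[1],y0[0])),np.degrees(np.arctan2(y1[1],y1[0])))
E
python3 - <<'E'
from h import *
feel();lift()
for h in(True,False):to(*place(.102,h,up=.15,off=.010))
E
```

```text
F world [ 0.0198  0.0482 -2.7456] torque world [-0.009   0.1209  0.0028] tool [-0.0127  0.1206 -0.0028] sd [0.0255 0.0222 0.0182] clock 30.8333 w 0.34009733757146593
lift mm at foot 16.36253232199476 horiz mm 3.3274702908635265 resid [-0.02  0.06 -0.04  0.08 -0.07 -0.   -0.09 -0.03 -0.14 -0.03  0.05  0.04
  0.02 -0.12  0.14  0.  ]
sd [0.3274 0.1044]
pos [ 0.5929 -0.2524  0.2266] target [0.3842 0.2695 0.2145] j [ 1.0628  0.6096 -1.1002  1.3695  0.5381  1.4802  1.7437]
turn [-1.7018 -5.6653 -5.3929] shift before [ 2.8069 13.7685  0.2992] after [-4.1195 13.0381  3.2522]
yaw y now,tgt 100.28245738243737 133.70000000000002
pos [ 0.5929 -0.2524  0.2266] target [0.3842 0.2695 0.2145] j [ 1.0628  0.6096 -1.1002  1.3695  0.5381  1.4802  1.7437]
turn [-7.3964  2.2219 23.457 ] shift before [ 2.8069 13.7685  0.2992] after [  4.1195 -13.0381   3.2522]
yaw y now,tgt 100.28245738243737 -46.300000000000004
```

Moment shows the heavy end at world +x, which is tool −x, so this probe goes with tool y at −46°. Carry it over.

Request:
carry_out(
  commands=[
    [[0,0.78,-0.1,0,0,0],[0,0.78,-0.1,0,0,0],[0,0.78,-0.1,0,0,0],[0,0.78,-0.1,0,0,0],[0,0.78,-0.1,0,0,0],[0,0.78,-0.1,0,0,0],[0,0.78,-0.1,0,0,0],[0,0.78,-0.1,0,0,0],[0,0.78,0,0,0,0],[0,0.78,0,0,0,0],[0,0.78,0,0,0,0],[0,0.78,0,0,0,0],[0,0.78,0,0,0,0],[0,0.78,0,0,0,0],[0,0.78,0,0,0,0],[0,0.78,0,0,0,0],[0,0,0,0,0,0]],
  ],
)

```text
clock: 32.65
position: [0.5004, 0.2461, 0.2592]
ee_rot: [-0.094, 0.996, 0.002, 0.0]
ft_force: [-1.9, 1.1, -2.4]
grip_width: 0.337
grasp_force: 60.5
```

Request:
carry_out(
  commands=[
    [[0,0,0,0,0,0.98],[0,0,0,0,0,0.98],[0,0,0,0,0,0.98],[0,0,0,0,0,0.98],[0,0,0,0,0,0.98],[0,0,0,0,0,0.98],[0,0,0,0,0,0.98],[0,0,0,0,0,0.98],[0,0,0,0,0,0.98],[0,0,0,0,0,0.98],[0,0,0,0,0,0.98],[0,0,0,0,0,0.98],[0,0,0,0,0,0.98],[0,0,0,0,0,0.98],[0,0,0,0,0,0.98],[0,0,0,0,0,0.98],[0,0,0,0,0,0.98],[0,0,0,0,0,0.98],[0,0,0,0,0,0.98],[0,0,0,0,0,0]],
  ],
)

```text
clock: 34.32
position: [0.5037, 0.2389, 0.2586]
ee_rot: [0.775, 0.631, 0.0, 0.0]
ft_force: [0.4, 0.3, -2.7]
grip_width: 0.34
grasp_force: 60.5
```

Request:
carry_out(
  commands=[
    [[0,0,0,0,0,0.98],[0,0,0,0,0,0.98],[0,0,0,0,0,0.98],[0,0,0,0,0,0.98],[0,0,0,0,0,0.98],[0,0,0,0,0,0.88],[0,0,0,0,0.97,0],[0,0,0,0,0.97,0],[0,0,0,0,0.97,0],[0,0,0,0,0.97,0],[0,0,0,0,0.97,0],[0,0,0,0,0.97,0],[0,0,0,0,0,0],[0,0,0,0,0,0],[0,0,0,0,0,0]],
  ],
)

```text
clock: 35.57
position: [0.5041, 0.2396, 0.2593]
ee_rot: [0.885, 0.358, 0.278, -0.111]
ft_force: [0.4, 0.7, -2.8]
grip_width: 0.339
grasp_force: 60.6
```

Run:
```python
from h import *
feel()
A=lanes("side",camera("side"));B=lanes("top",camera("top"));print(A,B)
if len(A)>=4 and len(B)==4:
    X=tri(A[-4:,:2],B[:,:2]);print(X,X.mean(0))
c=(.5243,.2669,.095)
to(*place(.034,False,up=.02,dx=-.008,off=.0077,c=c))
```

```text
F world [ 0.4079  0.217  -3.1538] torque world [-0.603   0.6466  0.0148] tool [ 0.0205 -0.884  -0.0036] sd [0.0262 0.0244 0.0278] clock 35.8667 w 0.33771658745539795
[[160.69   300.4527 472.    ]
 [165.3777 281.4498 864.    ]
 [165.3925 259.6873 735.5   ]
 [165.55   239.5924 640.    ]
 [165.5809 221.1277 556.    ]] [[133.3259 205.518  742.    ]
 [138.0604 182.0596 187.5   ]
 [158.3628 164.3498 192.5   ]
 [182.8257 162.2227 723.    ]]
[[0.4525 0.3408 0.1042]
 [0.5032 0.3125 0.1356]
 [0.5635 0.2571 0.1178]
 [0.5964 0.1945 0.1009]] [0.5289 0.2762 0.1146]
pos [0.504  0.2391 0.2585] target [0.4848 0.2761 0.1128] j [ 0.3865 -0.207  -0.6845  2.0681 -0.5753  0.7435 -0.7964]
turn [-0.0226  0.0166  0.029 ] shift before [-1.8419 -0.999   3.158 ] after [-1.8504 -1.0009  3.1524]
yaw y now,tgt -46.07991746202821 -46.300000000000004
```

Request:
carry_out(
  commands=[
    [[-0.46,-0.25,0,0,0,0],[-0.46,-0.25,0,0,0,0],[-0.46,-0.25,0,0,0,0],[-0.46,-0.25,0,0,0,0],[0,0,0.6,0,0,0],[0,0,0.6,0,0,0],[0,0,0.6,0,0,0],[0,0,0.6,0,0,0],[0,0,0.5,0,0,0],[0,0,0.2,0,0,0],[0,0,0,0,0,0],[0,0,0,0,0,0]],
  ],
)

```text
clock: 36.97
position: [0.4835, 0.2752, 0.1145]
ee_rot: [0.885, 0.356, 0.278, -0.113]
ft_force: [0.0, 0.1, -2.1]
grip_width: 0.339
grasp_force: 60.6
```

Run:
```python
from h import *
c=(.5243,.2669,.095)
to(*place(.034,False,up=.0,dx=-.008,off=.0077,c=c))
S,T=camera("side"),camera("top")
a=cv2.resize(S[200:320,120:252,::-1],(396,360),interpolation=cv2.INTER_CUBIC);b=cv2.resize(T[120:240,90:222,::-1],(396,360),interpolation=cv2.INTER_CUBIC);cv2.imwrite("pics/t6.png",np.hstack([a,b]))
```

```text
pos [0.4835 0.2752 0.1145] target [0.493  0.2841 0.0964] j [ 0.346   0.0151 -0.8396  2.2468 -0.4702  0.3282 -0.8913]
turn [-0.0315  0.0201  0.0201] shift before [0.0087 0.0073 0.5567] after [0.0075 0.0055 0.5568]
yaw y now,tgt -46.09266064202821 -46.300000000000004
```

View pics/t6.png

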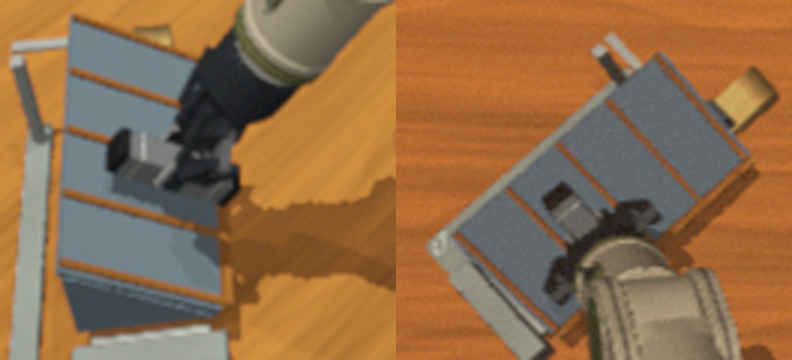

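The probe hangs parallel just above the second lane from the left, in the side crop (150,155) and the top crop (575,215). Lower it.

Request:
carry_out(
  commands=[
    [[0,0,0.15,0,0,0],[0,0,0.15,0,0,0],[0,0,0.1,0,0,0],[0,0,0.05,0,0,0],[0,0,0,0,0,0]],
  ],
)

```text
clock: 37.48
position: [0.4914, 0.282, 0.1003]
ee_rot: [0.885, 0.357, 0.279, -0.112]
ft_force: [0.2, 0.9, -2.5]
grip_width: 0.34
grasp_force: 60.8
```

Request:
carry_out(
  commands=[
    [[0,0,0.04,0,0,0],[0,0,0,0,0,0]],
  ],
)

```text
clock: 37.65
position: [0.492, 0.2827, 0.0989]
ee_rot: [0.885, 0.356, 0.279, -0.112]
ft_force: [-0.8, 0.1, -4.1]
grip_width: 0.333
grasp_force: 60.8
```

Request:
carry_out(
  commands=[
    [[0,0,0.04,0,0,0],[0,0,0,0,0,0]],
  ],
)

```text
clock: 37.82
position: [0.4927, 0.2833, 0.0976]
ee_rot: [0.885, 0.356, 0.278, -0.112]
ft_force: [-5.4, -4.6, 4.2]
grip_width: 0.34
grasp_force: 61.9
```

Request:
carry_out(
  commands=[
    [[0,0,0,0,0,0],[0,0,0,0,0,0],[0,0,0,0,0,0],[0,0,0,0,0,0],[0,0,0,0,0,0],[0,0,0,0,0,0]],
  ],
  hand=-0.1,
)

```text
clock: 38.32
position: [0.4926, 0.2834, 0.0974]
ee_rot: [0.885, 0.356, 0.278, -0.112]
ft_force: [0.4, -0.5, -0.3]
grip_width: 0.546
grasp_force: 0.0
```

Request:
carry_out(
  commands=[
    [[0,0,-0.3,0,0,0],[0,0,-0.6,0,0,0],[0,0,-0.9,0,0,0],[0,0,-0.9,0,0,0],[0.8,0,-0.5,0,0,0],[0.8,0,-0.5,0,0,0],[0.8,0,-0.5,0,0,0],[0,0,0,0,0,0]],
  ],
)

```text
clock: 38.98
position: [0.4838, 0.2742, 0.2971]
ee_rot: [0.883, 0.357, 0.283, -0.111]
ft_force: [0.1, 0.8, 0.7]
grip_width: 0.546
grasp_force: 0.0
```

Run:
```python
from h import *
o=get_obs();print(o["grip_width"],o["joint_pos"]);probes();probes("side")
goto([.4207,-.250,.22],-3)
S,T=camera("side"),camera("top")
a=cv2.resize(S[200:320,120:252,::-1],(396,360),interpolation=cv2.INTER_CUBIC);b=cv2.resize(T[120:260,286:398,::-1],(396,495),interpolation=cv2.INTER_CUBIC);cv2.imwrite("pics/t7.png",np.hstack([cv2.copyMakeBorder(a,0,135,0,0,0),b]))
```

```text
0.546497591934179 [ 0.4936 -0.3077 -0.8148  2.0264 -0.6279  0.8227 -0.8488]
top ctr [ 0.4205 -0.2541] len 0.11536600445610955 w 0.029420659142573677 heading 87.40432102976358
top ctr [ 0.4684 -0.3863] len 0.11624836592784069 w 0.03135207083855043 heading 13.876463307772411
top ctr [ 0.6204 -0.4506] len 0.06748618568831694 w 0.04994875472455093 heading 135.45844348873308
side ctr [ 0.4216 -0.2463] len 0.13436380247087037 w 0.038917308543971074 heading 89.7782792625569
side ctr [ 0.4699 -0.3786] len 0.11566492802235717 w 0.054334369214476846 heading 15.993132321939868
side ctr [ 0.6424 -0.3131] len 0.24777782923377115 w 0.21927178220612284 heading 38.23904697958457
pos [0.4811 0.272  0.2903] turn units(6deg) [ 2.2094 -5.545  -6.9499] | shift units before turn [-9.32    8.3547 -4.3606] | after turn [-13.1114  -0.8242   1.7575]
```

View pics/t7.png

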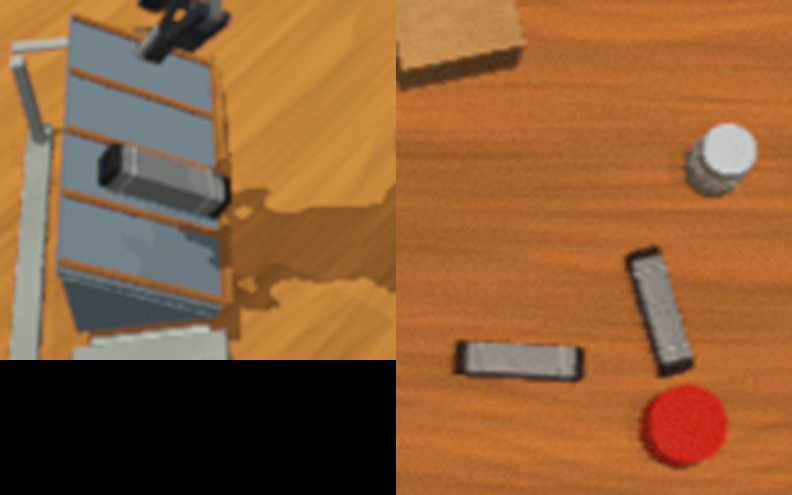

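Probe 1 lies in the second lane (side crop (165,180)). The other two are unmoved at top crop (520,360) and (660,312). Go to the nearer one.

Request:
carry_out(
  commands=[
    [[0,0,0,0,-0.97,0],[0,0,0,0,-0.97,0],[0,0,0,0,-0.97,0],[0,0,0,0,-0.97,0],[0,0,0,0,-0.97,0],[0,0,0,0,-0.97,0],[0,0,0,0,0,-0.9],[0,0,0,0,0,-0.9],[0,0,0,0,0,-0.9],[0,0,0,0,0,-0.9],[0,0,0,0,0,-0.9],[0,0,0,0,0,-0.9],[0,0,0,0,0,-0.9],[0,0,0,0,0,-0.9],[0,0,0,0,0,0]],
  ],
  hand=-1,
)

```text
clock: 40.43
position: [0.4782, 0.272, 0.2869]
ee_rot: [0.722, 0.692, 0.01, -0.002]
ft_force: [-0.1, 0.9, -0.7]
grip_width: 1.001
grasp_force: 0.0
```

Request:
carry_out(
  commands=[
    [[-0.77,-0.05,0.1,0,0,0],[-0.77,-0.05,0.1,0,0,0],[-0.77,-0.05,0.1,0,0,0],[-0.77,-0.05,0.1,0,0,0],[-0.77,-0.05,0.1,0,0,0],[-0.77,-0.05,0.1,0,0,0],[-0.77,-0.05,0.1,0,0,0],[-0.77,-0.05,0.1,0,0,0],[-0.77,-0.05,0.1,0,0,0],[-0.77,-0.05,0.1,0,0,0],[-0.77,-0.05,0.1,0,0,0],[-0.77,-0.05,0.1,0,0,0],[-0.77,-0.05,0.1,0,0,0],[-0.77,-0.05,0.1,0,0,0],[-0.77,-0.05,0.1,0,0,0],[-0.77,-0.05,0.1,0,0,0],[-0.77,-0.05,0.1,0,0,0],[0,0,0,0,0,0]],
  ],
)

```text
clock: 41.93
position: [0.4181, -0.2533, 0.2082]
ee_rot: [0.728, 0.686, 0.011, -0.003]
ft_force: [-0.9, 0.0, -0.6]
grip_width: 1.002
grasp_force: 0.0
```

Run:
```python
from h import *
print(get_obs()["joint_pos"],get_obs()["clock"]);probes("side");goto([.4215,-.2535,.0075],-2.6)
```

```text
[ 1.4549  0.1564 -1.0532  1.8003  0.1186  1.2621  0.3124] 41.9333
side ctr [ 0.4215 -0.2464] len 0.1332143027874078 w 0.043715482974799935 heading 87.83425421307896
side ctr [ 0.4699 -0.3786] len 0.11566492802235717 w 0.054334369214476846 heading 15.993132321939868
side ctr [ 0.6086 -0.4342] len 0.06978179308914419 w 0.04740335428999014 heading 123.07007838107972
pos [ 0.4192 -0.25    0.2087] turn units(6deg) [ 0.1104 -0.2036 -0.0994] | shift units before turn [-0.1905  0.0051  5.0284] | after turn [-0.0836  0.0618  5.031 ]
```

Request:
carry_out(
  commands=[
    [[0,0,0,0.11,-0.2,-0.1],[-0.08,0.06,0.8,0,0,0],[0,0,0.8,0,0,0],[0,0,0.8,0,0,0],[0,0,0.8,0,0,0],[0,0,0.8,0,0,0],[0,0,0.5,0,0,0],[0,0,0.35,0,0,0],[0,0,0.15,0,0,0],[0,0,0,0,0,0],[0,0,0,0,0,0]],
  ],
)

```text
clock: 42.9
position: [0.4238, -0.251, 0.011]
ee_rot: [0.72, 0.694, -0.0, 0.002]
ft_force: [1.0, -0.2, 0.4]
grip_width: 0.997
grasp_force: 0.0
```

Request:
carry_out(
  commands=[
    [[0,0,0,0,0,0],[0,0,0,0,0,0],[0,0,0,0,0,0],[0,0,0,0,0,0],[0,0,0,0,0,0],[0,0,0,0,0,0],[0,0,0,0,0,0],[0,0,0,0,0,0],[0,0,0,0,0,0]],
  ],
  hand=1,
  force=60,
)

```text
clock: 43.65
position: [0.4239, -0.2519, 0.0111]
ee_rot: [0.72, 0.694, -0.0, 0.002]
ft_force: [-1.3, -0.2, 6.8]
grip_width: 0.342
grasp_force: 60.1
```

Request:
carry_out(
  commands=[
    [[0,0,-0.5,0,0,0],[0,0,-0.9,0,0,0],[0,0,-0.9,0,0,0],[0,0,-0.9,0,0,0],[0,0,-0.9,0,0,0],[0,0,-0.9,0,0,0],[0,0,-0.9,0,0,0],[0,0,-0.6,0,0,0],[0,0,0,0,0,0],[0,0,0,0,0,0],[0,0,0,0,0,0],[0,0,0,0,0,0],[0,0,0,0,0,0],[0,0,0,0,0,0]],
  ],
)

```text
clock: 44.82
position: [0.4227, -0.2506, 0.2695]
ee_rot: [0.72, 0.694, -0.0, 0.001]
ft_force: [-0.0, -0.1, -3.1]
grip_width: 0.336
grasp_force: 60.6
```

Run:
```python
from h import *
feel();print(get_obs()["joint_pos"]);c=(.5243,.2669,.095)
for h in(True,False):to(*place(-.034,h,up=.1,dx=-.008,off=.0077,c=c))
```

```text
F world [ 0.1543  0.3042 -2.5609] torque world [ 0.094  -0.0015 -0.0062] tool [0.0021 0.094  0.0064] sd [0.0197 0.0288 0.0178] clock 45.1167 w 0.3374297520744229
[ 1.4753  0.1111 -1.085   1.7007  0.1017  1.3873  0.337 ]
pos [ 0.423  -0.2509  0.2704] target [0.4986 0.1953 0.1783] j [ 1.4753  0.1111 -1.085   1.7007  0.1017  1.3873  0.337 ]
turn [ -6.884   -2.7542 -21.7629] shift before [11.2226  1.464   2.2759] after [-6.11    6.7596  7.0884]
yaw y now,tgt -2.1505129968647396 133.70000000000002
pos [ 0.423  -0.2509  0.2704] target [0.4986 0.1953 0.1783] j [ 1.4753  0.1111 -1.085   1.7007  0.1017  1.3873  0.337 ]
turn [-2.2225  5.5551  7.1316] shift before [11.2226  1.464   2.2759] after [ 6.11   -6.7596  7.0884]
yaw y now,tgt -2.1505129968647396 -46.300000000000004
```

Heavy end at world −y, which is tool −x, so tool y again goes to −46°. Next lane: y = −34.

Request:
carry_out(
  commands=[
    [[0.75,0.1,0,0,0,0],[0.75,0.1,0,0,0,0],[0.75,0.1,0,0,0,0],[0.75,0.1,0,0,0,0],[0.75,0.1,0,0,0,0],[0.75,0.1,0,0,0,0],[0.75,0.1,0,0,0,0],[0.75,0.1,0,0,0,0],[0.75,0.1,0,0,0,0],[0.75,0.1,0,0,0,0],[0.75,0.1,0,0,0,0],[0.75,0.1,0,0,0,0],[0.75,0.1,0,0,0,0],[0.75,0.1,0,0,0,0],[0.75,0.1,0,0,0,0],[0,0,0,0,0,0]],
  ],
)

```text
clock: 46.45
position: [0.4982, 0.2043, 0.2694]
ee_rot: [0.717, 0.697, 0.001, 0.0]
ft_force: [-1.3, 0.4, -1.9]
grip_width: 0.335
grasp_force: 60.5
```

Request:
carry_out(
  commands=[
    [[0,0,0,0,0,0.92],[0,0,0,0,0,0.92],[0,0,0,0,0,0.92],[0,0,0,0,0,0.92],[0,0,0,0,0,0.92],[0,0,0,0,0,0.92],[0,0,0,0,0,0.92],[0,0,0,0,0,0.92],[0,0,0,0,0.97,0],[0,0,0,0,0.97,0],[0,0,0,0,0.97,0],[0,0,0,0,0.97,0],[0,0,0,0,0.97,0],[0,0,0,0,0.97,0],[0,0,0,0,0,0],[0,0,0,0,0,0],[0,0,0,0,0,0]],
  ],
)

```text
clock: 47.87
position: [0.497, 0.1989, 0.2693]
ee_rot: [0.892, 0.361, 0.25, -0.104]
ft_force: [-0.3, 0.3, -3.1]
grip_width: 0.337
grasp_force: 60.5
```

Run:
```python
from h import *
c=(.5243,.2669,.095);to(*place(-.034,False,up=.02,dx=-.008,off=.004,c=c));print(get_obs()["grip_width"])
```

```text
pos [0.497  0.1989 0.2693] target [0.5302 0.2255 0.1158] j [ 0.7892 -0.286  -0.9206  2.0262 -0.6864  0.9228 -0.6423]
turn [-0.0708  0.5954  0.0367] shift before [-1.0978  0.1167  3.826 ] after [-1.3337  0.0933  3.7509]
yaw y now,tgt -45.88339490007077 -46.300000000000004
0.3374097667788291
```

Request:
carry_out(
  commands=[
    [[0,0,0,-0.07,0.6,0.04],[0,0,0,0,0,0],[-0.45,0.03,0,0,0,0],[-0.45,0.03,0,0,0,0],[-0.43,0.03,0,0,0,0],[0,0,0.6,0,0,0],[0,0,0.6,0,0,0],[0,0,0.6,0,0,0],[0,0,0.6,0,0,0],[0,0,0.6,0,0,0],[0,0,0.5,0,0,0],[0,0,0.2,0,0,0],[0,0,0,0,0,0],[0,0,0,0,0,0]],
  ],
)

```text
clock: 49.03
position: [0.5298, 0.226, 0.1179]
ee_rot: [0.885, 0.354, 0.28, -0.114]
ft_force: [0.3, -0.4, -2.7]
grip_width: 0.334
grasp_force: 60.5
```

Run:
```python
from h import *
c=(.5243,.2669,.095);to(*place(-.034,False,up=0,dx=-.008,off=.004,c=c));print(get_obs()["grip_width"])
S,T=camera("side"),camera("top")
a=cv2.resize(S[200:320,120:252,::-1],(396,360),interpolation=cv2.INTER_CUBIC);b=cv2.resize(T[120:240,90:222,::-1],(396,360),interpolation=cv2.INTER_CUBIC);cv2.imwrite("pics/t8.png",np.hstack([a,b]))
```

```text
pos [0.5298 0.226  0.1179] target [0.5385 0.2334 0.0994] j [ 0.6809  0.1263 -1.0361  2.1754 -0.4097  0.3683 -0.7861]
turn [-0.0331 -0.0309 -0.0198] shift before [-0.0334  0.0175  0.5417] after [-0.0316  0.0155  0.5419]
yaw y now,tgt -46.28321270243193 -46.300000000000004
0.3343736227283379
```

View pics/t8.png

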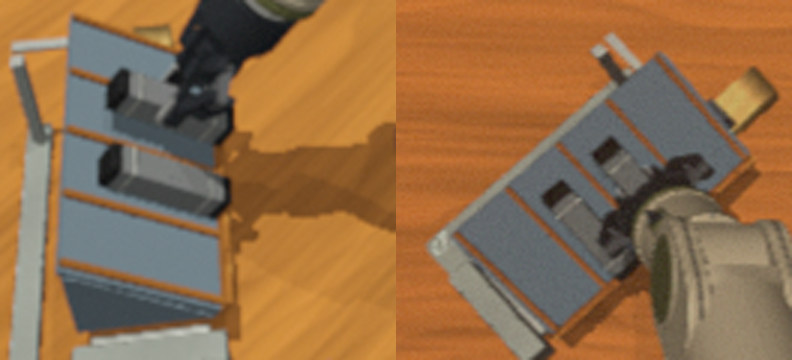

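The second probe hovers over the third lane (side crop (165,105), top crop (620,165)), clear of probe 1 at (165,180). Lower it.

Request:
carry_out(
  commands=[
    [[0,0,0.15,0,0,0],[0,0,0.15,0,0,0],[0,0,0.1,0,0,0],[0,0,0.08,0,0,0],[0,0,0,0,0,0],[0,0,0,0,0,0]],
  ],
)

```text
clock: 49.63
position: [0.5376, 0.2321, 0.1019]
ee_rot: [0.885, 0.354, 0.28, -0.113]
ft_force: [0.3, 0.3, -1.5]
grip_width: 0.336
grasp_force: 60.6
```

Request:
carry_out(
  commands=[
    [[0,0,0.04,0,0,0],[0,0,0,0,0,0]],
  ],
)

```text
clock: 49.8
position: [0.5385, 0.2326, 0.1005]
ee_rot: [0.885, 0.354, 0.28, -0.112]
ft_force: [-1.0, -0.7, 0.3]
grip_width: 0.334
grasp_force: 60.9
```

Request:
carry_out(
  commands=[
    [[0,0,0.02,0,0,0],[0,0,0,0,0,0]],
  ],
)

```text
clock: 49.97
position: [0.5387, 0.2328, 0.1002]
ee_rot: [0.885, 0.354, 0.28, -0.112]
ft_force: [-14.3, -9.2, 19.1]
grip_width: 0.334
grasp_force: 64.1
```

Request:
carry_out(
  commands=[
    [[0,0,0,0,0,0],[0,0,0,0,0,0],[0,0,0,0,0,0],[0,0,0,0,0,0],[0,0,0,0,0,0],[0,0,0,0,0,0]],
  ],
  hand=-0.1,
)

```text
clock: 50.47
position: [0.5386, 0.233, 0.0996]
ee_rot: [0.885, 0.354, 0.28, -0.113]
ft_force: [-0.7, -0.2, 1.0]
grip_width: 0.552
grasp_force: 0.0
```

Request:
carry_out(
  commands=[
    [[0,0,-0.3,0,0,0],[0,0,-0.6,0,0,0],[0,0,-0.9,0,0,0],[0,0,-0.9,0,0,0],[0.5,0,-0.5,0,0,0],[0.5,0,-0.5,0,0,0],[0.5,0,-0.5,0,0,0],[0,0,0,0,-0.97,0],[0,0,0,0,-0.97,0],[0,0,0,0,-0.97,0],[0,0,0,0,-0.97,0],[0,0,0,0,-0.97,0],[0,0,0,0,-0.97,0],[0,0,0,0,0,0]],
  ],
)

```text
clock: 51.63
position: [0.4974, 0.2122, 0.2529]
ee_rot: [0.922, 0.38, 0.064, -0.046]
ft_force: [-0.7, 0.7, 0.8]
grip_width: 0.546
grasp_force: 0.0
```

Run:
```python
from h import *
print(get_obs()["joint_pos"]);probes();probes("side");goto([.470,-.3865,.22],-75.3)
```

```text
[ 0.7679  0.2521 -1.3451  1.7148  0.1857  1.2305 -1.3922]
top ctr [ 0.4688 -0.3865] len 0.11678356781229694 w 0.031638064849417655 heading 13.754193748507959
top ctr [ 0.6204 -0.4506] len 0.06748618568831694 w 0.04994875472455093 heading 135.45844348873308
side ctr [ 0.4699 -0.3786] len 0.11566492802235717 w 0.054334369214476846 heading 15.993132321939868
side ctr [ 0.6086 -0.4342] len 0.06978179308914419 w 0.04740335428999014 heading 123.07007838107972
pos [0.4975 0.2104 0.2529] turn units(6deg) [-0.7178 -1.3763  4.9727] | shift units before turn [-10.9324  10.135   -1.2536] | after turn [-4.4503 14.2592  0.8234]
```

Request:
carry_out(
  commands=[
    [[-0.68,0.63,-0.08,0,0,0],[-0.68,0.63,-0.08,0,0,0],[-0.68,0.63,-0.08,0,0,0],[-0.68,0.63,-0.08,0,0,0],[-0.68,0.63,-0.08,0,0,0],[-0.68,0.63,-0.08,0,0,0],[-0.68,0.63,-0.08,0,0,0],[-0.68,0.63,-0.08,0,0,0],[-0.68,0.63,-0.08,0,0,0],[-0.68,0.63,-0.08,0,0,0],[-0.68,0.63,-0.08,0,0,0],[-0.68,0.63,-0.08,0,0,0],[-0.68,0.63,-0.08,0,0,0],[-0.68,0.63,-0.08,0,0,0],[-0.68,0.63,-0.08,0,0,0],[-0.68,0.63,-0.08,0,0,0],[0,0,0,0,0,0]],
  ],
  hand=-1,
)

```text
clock: 53.15
position: [0.4636, -0.3938, 0.2234]
ee_rot: [0.925, 0.371, 0.066, -0.042]
ft_force: [-0.0, -0.9, -0.4]
grip_width: 0.997
grasp_force: 0.0
```

Request:
carry_out(
  commands=[
    [[0,0,0,-0.12,-0.23,0.83],[0,0,0,-0.12,-0.23,0.83],[0,0,0,-0.12,-0.23,0.83],[0,0,0,-0.12,-0.23,0.83],[0,0,0,-0.12,-0.23,0.83],[0,0,0,-0.12,-0.23,0.83],[0,0,0,0,0,0],[0,0,0,0,0,0]],
  ],
)

```text
clock: 53.82
position: [0.4673, -0.3847, 0.2251]
ee_rot: [0.992, 0.126, 0.001, 0.003]
ft_force: [0.5, 0.0, -0.5]
grip_width: 1.004
grasp_force: 0.0
```

Run:
```python
from h import *
print(get_obs()["joint_pos"],get_obs()["clock"]);probes("side");probes();goto([.4695,-.3865,.009],-75.7)
```

```text
[ 1.2979  0.4253 -0.8996  1.4937  0.339   1.3798 -0.9388] 53.8167
side ctr [ 0.4684 -0.3784] len 0.11832823492254162 w 0.05569333238386061 heading 15.993216487035312
side ctr [ 0.6086 -0.4342] len 0.06978179308914419 w 0.04740335428999014 heading 123.07007838107972
top ctr [ 0.4849 -0.4047] len 0.1447074834866315 w 0.08445574908417011 heading 5.978396807753768
top ctr [ 0.6399 -0.4671] len 0.12668485956290793 w 0.056042014516531014 heading 146.17371682972052
pos [ 0.4672 -0.385   0.2245] turn units(6deg) [ 0.0433 -0.0041  0.0288] | shift units before turn [0.0434 0.0261 5.387 ] | after turn [0.0458 0.0504 5.3868]
```

Request:
carry_out(
  commands=[
    [[0,0,0,0.04,0,0.03],[0.05,0.05,0.8,0,0,0],[0,0,0.8,0,0,0],[0,0,0.8,0,0,0],[0,0,0.8,0,0,0],[0,0,0.8,0,0,0],[0,0,0.6,0,0,0],[0,0,0.5,0,0,0],[0,0,0.3,0,0,0],[0,0,0,0,0,0],[0,0,0,0,0,0]],
  ],
)

```text
clock: 54.83
position: [0.4705, -0.3856, 0.0081]
ee_rot: [0.992, 0.124, -0.0, -0.0]
ft_force: [0.5, 0.3, 0.6]
grip_width: 0.999
grasp_force: 0.0
```

Request:
carry_out(
  commands=[
    [[0,0,0,0,0,0],[0,0,0,0,0,0],[0,0,0,0,0,0],[0,0,0,0,0,0],[0,0,0,0,0,0],[0,0,0,0,0,0],[0,0,0,0,0,0],[0,0,0,0,0,0],[0,0,0,0,0,0]],
  ],
  hand=1,
  force=60,
)

```text
clock: 55.58
position: [0.4711, -0.3862, 0.009]
ee_rot: [0.992, 0.124, 0.0, 0.001]
ft_force: [-1.0, -0.3, 6.7]
grip_width: 0.336
grasp_force: 61.3
```

Request:
carry_out(
  commands=[
    [[0,0,-0.5,0,0,0],[0,0,-0.9,0,0,0],[0,0,-0.9,0,0,0],[0,0,-0.9,0,0,0],[0,0,-0.9,0,0,0],[0,0,-0.9,0,0,0],[0,0,-0.9,0,0,0],[0,0,-0.6,0,0,0],[0,0,0,0,0,0],[0,0,0,0,0,0],[0,0,0,0,0,0],[0,0,0,0,0,0],[0,0,0,0,0,0],[0,0,0,0,0,0]],
  ],
)

```text
clock: 56.75
position: [0.4704, -0.3853, 0.2667]
ee_rot: [0.992, 0.124, -0.001, -0.001]
ft_force: [-0.4, 0.6, -1.8]
grip_width: 0.338
grasp_force: 60.2
```

Run:
```python
from h import *
feel();c=(.5243,.2669,.095)
for h in(True,False):to(*place(-.102,h,up=.1,dx=-.008,off=.006,c=c))
```

```text
F world [ 0.4892  0.5834 -2.458 ] torque world [-0.0318  0.0842 -0.0025] tool [-0.01   -0.0895  0.0025] sd [0.0162 0.0198 0.0418] clock 57.05 w 0.338778645844906
pos [ 0.4707 -0.3855  0.2678] target [0.5448 0.1454 0.1797] j [ 1.2878  0.4149 -0.9069  1.4144  0.3251  1.4689 -0.9324]
turn [ 7.602  -1.9862 24.0723] shift before [  5.0652 -12.4066   2.2026] after [-7.3449  8.3157  7.8315]
yaw y now,tgt -75.74632307026762 133.70000000000002
pos [ 0.4707 -0.3855  0.2678] target [0.5448 0.1454 0.1797] j [ 1.2878  0.4149 -0.9069  1.4144  0.3251  1.4689 -0.9324]
turn [ 1.4922  5.7113 -4.7551] shift before [  5.0652 -12.4066   2.2026] after [ 7.3449 -8.3157  7.8315]
yaw y now,tgt -75.74632307026762 -46.300000000000004
```

Heavy end is at tool +x, so tool y must end at 133.7°. Turn the long way round (counter-clockwise) to stay in joint range, then place in the right lane.

Request:
carry_out(
  commands=[
    [[0.32,-0.8,0,0,0,0],[0.32,-0.8,0,0,0,0],[0.32,-0.8,0,0,0,0],[0.32,-0.8,0,0,0,0],[0.32,-0.8,0,0,0,0],[0.32,-0.8,0,0,0,0],[0.32,-0.8,0,0,0,0],[0.32,-0.8,0,0,0,0],[0.32,-0.8,0,0,0,0],[0.32,-0.8,0,0,0,0],[0.32,-0.8,0,0,0,0],[0.32,-0.8,0,0,0,0],[0.32,-0.8,0,0,0,0],[0.32,-0.8,0,0,0,0],[0.32,-0.8,0,0,0,0],[0.32,-0.8,0,0,0,0],[0,0,0,0,0,0]],
  ],
)

```text
clock: 58.47
position: [0.5414, 0.1699, 0.2682]
ee_rot: [0.992, 0.129, -0.0, -0.002]
ft_force: [-1.2, 1.7, -2.2]
grip_width: 0.339
grasp_force: 60.2
```

Request:
carry_out(
  commands=[
    [[0,0,0,0,0,-0.97],[0,0,0,0,0,-0.97],[0,0,0,0,0,-0.97],[0,0,0,0,0,-0.97],[0,0,0,0,0,-0.97],[0,0,0,0,0,-0.97],[0,0,0,0,0,-0.97],[0,0,0,0,0,-0.97],[0,0,0,0,0,-0.97],[0,0,0,0,0,-0.97],[0,0,0,0,0,-0.97],[0,0,0,0,0,-0.97],[0,0,0,0,0,-0.97],[0,0,0,0,0,-0.97],[0,0,0,0,0,-0.97],[0,0,0,0,0,-0.97],[0,0,0,0,0,-0.97],[0,0,0,0,0,-0.97],[0,0,0,0,0,0]],
  ],
)

```text
clock: 60.05
position: [0.5433, 0.161, 0.2678]
ee_rot: [0.506, 0.863, -0.0, -0.0]
ft_force: [0.2, 0.5, -3.4]
grip_width: 0.338
grasp_force: 60.4
```

Request:
carry_out(
  commands=[
    [[0,0,0,0,0,-0.97],[0,0,0,0,0,-0.97],[0,0,0,0,0,-0.97],[0,0,0,0,0,-0.97],[0,0,0,0,0,-0.97],[0,0,0,0,0,-0.97],[0,0,0,0,0,-0.97],[0,0,0,0,0,-0.97],[0,0,0,0,0,-0.97],[0,0,0,0,0,-0.97],[0,0,0,0,0,-0.97],[0,0,0,0,0,-0.97],[0,0,0,0,0,-0.97],[0,0,0,0,0,-0.97],[0,0,0,0,0,-0.97],[0,0,0,0,0,-0.97],[0,0,0,0,0,-0.97],[0,0,0,0,0,-0.97],[0,0,0,0,0,0]],
  ],
)

```text
clock: 61.63
position: [0.5433, 0.1611, 0.2679]
ee_rot: [-0.373, 0.928, 0.0, -0.0]
ft_force: [-0.4, -0.3, -2.7]
grip_width: 0.339
grasp_force: 60.4
```

Run:
```python
from h import *
c=(.5243,.2669,.095);to(*place(-.102,True,up=0.02,dx=-.008,off=.006,c=c));print(get_obs()["grip_width"])
```

```text
pos [0.5433 0.1611 0.2679] target [0.578  0.1771 0.1142] j [ 0.6626  0.584  -1.4545  1.5152  0.579   1.5539  1.5554]
turn [ 0.0131 -5.8387  0.0209] shift before [-0.9054 -0.3142  3.8429] after [ 1.464  -0.3095  3.667 ]
yaw y now,tgt 133.8411299886336 133.70000000000002
0.33856631964876943
```

Request:
carry_out(
  commands=[
    [[0,0,0,0,-0.65,0],[0,0,0,0,-0.65,0],[0,0,0,0,-0.65,0],[0,0,0,0,-0.65,0],[0,0,0,0,-0.65,0],[0,0,0,0,-0.65,0],[0,0,0,0,-0.65,0],[0,0,0,0,-0.65,0],[0,0,0,0,-0.65,0],[0,0,0,0,0,0],[0,0,0,0,0,0]],
  ],
)

```text
clock: 62.55
position: [0.5368, 0.1626, 0.2667]
ee_rot: [-0.359, 0.894, 0.106, 0.245]
ft_force: [0.5, 0.3, -2.1]
grip_width: 0.336
grasp_force: 60.4
```

Run:
```python
from h import *
c=(.5243,.2669,.095);to(*place(-.102,True,up=0.02,dx=-.008,off=.006,c=c));print(get_obs()["grip_width"])
```

```text
pos [0.5368 0.1626 0.2667] target [0.578  0.1771 0.1142] j [ 1.137  -0.2003 -1.177   1.9455 -0.6713  0.9455  2.576 ]
turn [ 0.1283 -0.6797 -0.0289] shift before [ 1.1054 -0.5032  3.7765] after [ 1.3728 -0.4492  3.6946]
yaw y now,tgt 133.97338852652402 133.70000000000002
0.33627160133102907
```

Request:
carry_out(
  commands=[
    [[0.37,-0.16,0,0,0,0],[0.37,-0.16,0,0,0,0],[0.37,-0.16,0,0,0,0],[0,0,0.5,0,0,0],[0,0,0.5,0,0,0],[0,0,0.5,0,0,0],[0,0,0.5,0,0,0],[0,0,0.5,0,0,0],[0,0,0,0,0,0],[0,0,0,0,0,0]],
  ],
)

```text
clock: 63.38
position: [0.5614, 0.167, 0.1622]
ee_rot: [-0.361, 0.893, 0.108, 0.246]
ft_force: [-0.3, 1.1, -2.6]
grip_width: 0.338
grasp_force: 60.3
```

Request:
carry_out(
  commands=[
    [[0,0,0,0.06,-0.34,0],[0,0,0,0.06,-0.34,0],[0,0,0,0,0,0]],
  ],
)

```text
clock: 63.63
position: [0.5616, 0.1646, 0.1629]
ee_rot: [-0.355, 0.884, 0.113, 0.281]
ft_force: [-0.9, -0.2, -2.9]
grip_width: 0.336
grasp_force: 60.4
```

Run:
```python
from h import *
c=(.5243,.2669,.095);to(*place(-.102,True,up=0.02,dx=-.008,off=.006,c=c));print(get_obs()["grip_width"])
```

```text
pos [0.5616 0.1646 0.1629] target [0.578  0.1771 0.1142] j [ 0.7733  0.0772 -0.9548  2.089  -0.5371  0.5491  2.5673]
turn [ 0.0116  0.0527 -0.0013] shift before [ 0.2849 -0.0595  1.2901] after [ 0.2778 -0.0579  1.2917]
yaw y now,tgt 133.73355588207926 133.70000000000002
0.3357415682355064
```

Orientation is right. Move to the hover, then check with a picture.

Request:
carry_out(
  commands=[
    [[0.14,-0.03,0.3,0,0,0],[0.14,-0.03,0.3,0,0,0],[0,0,0.3,0,0,0],[0,0,0.3,0,0,0],[0,0,0.1,0,0,0],[0,0,0,0,0,0],[0,0,0,0,0,0]],
  ],
)

```text
clock: 64.22
position: [0.5789, 0.1778, 0.1144]
ee_rot: [-0.355, 0.884, 0.113, 0.281]
ft_force: [-0.3, 0.6, -2.1]
grip_width: 0.335
grasp_force: 60.3
```

Run:
```python
from h import *
c=(.5243,.2669,.095);to(*place(-.102,True,up=0.0,dx=-.008,off=.006,c=c));print(get_obs()["grip_width"])
S,T=camera("side"),camera("top")
a=cv2.resize(S[190:310,110:242,::-1],(396,360),interpolation=cv2.INTER_CUBIC);b=cv2.resize(T[120:240,90:222,::-1],(396,360),interpolation=cv2.INTER_CUBIC);cv2.imwrite("pics/t9.png",np.hstack([a,b]))
```

```text
pos [0.5789 0.1778 0.1144] target [0.5863 0.1851 0.0978] j [ 0.6494  0.2267 -0.8975  2.09   -0.3733  0.4063  2.4537]
turn [0.016  0.0472 0.0092] shift before [0.0278 0.0016 0.4888] after [0.0254 0.0024 0.4889]
yaw y now,tgt 133.800272571108 133.70000000000002
0.33519142315466904
```

View pics/t9.png

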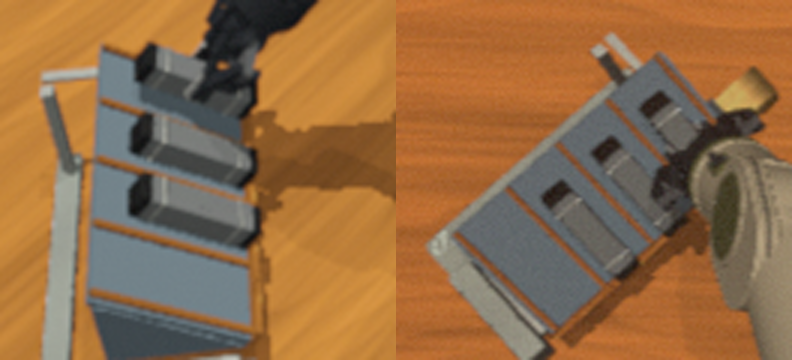

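The third probe hovers over the rightmost lane (side crop (195,75), top crop (675,120)), and the other two lie in their lanes at (190,145) and (190,210). Lower it gently.

Request:
carry_out(
  commands=[
    [[0,0,0.12,0,0,0],[0,0,0.12,0,0,0],[0,0,0.1,0,0,0],[0,0,0.06,0,0,0],[0,0,0,0,0,0],[0,0,0,0,0,0]],
  ],
)

```text
clock: 64.82
position: [0.5851, 0.1842, 0.1002]
ee_rot: [-0.355, 0.884, 0.114, 0.281]
ft_force: [0.3, 0.6, -2.2]
grip_width: 0.336
grasp_force: 60.4
```

Request:
carry_out(
  commands=[
    [[0,0,0.02,0,0,0],[0,0,0,0,0,0]],
  ],
)

```text
clock: 64.98
position: [0.5856, 0.1843, 0.0998]
ee_rot: [-0.355, 0.884, 0.113, 0.281]
ft_force: [0.0, -0.4, -1.9]
grip_width: 0.335
grasp_force: 60.4
```

Request:
carry_out(
  commands=[
    [[0,0,0.02,0,0,0],[0,0,0,0,0,0]],
  ],
)

```text
clock: 65.15
position: [0.586, 0.1845, 0.0992]
ee_rot: [-0.355, 0.884, 0.113, 0.281]
ft_force: [0.1, -0.3, -2.8]
grip_width: 0.335
grasp_force: 60.4
```

Request:
carry_out(
  commands=[
    [[0,0,0.025,0,0,0],[0,0,0,0,0,0]],
  ],
)

```text
clock: 65.32
position: [0.5864, 0.1849, 0.0983]
ee_rot: [-0.355, 0.884, 0.113, 0.281]
ft_force: [0.5, -0.2, -1.9]
grip_width: 0.336
grasp_force: 60.4
```

Request:
carry_out(
  commands=[
    [[0,0,0.02,0,0,0],[0,0,0,0,0,0]],
  ],
)

```text
clock: 65.48
position: [0.5866, 0.1851, 0.098]
ee_rot: [-0.355, 0.884, 0.113, 0.281]
ft_force: [-9.0, -5.4, 9.3]
grip_width: 0.339
grasp_force: 62.5
```

Request:
carry_out(
  commands=[
    [[0,0,0,0,0,0],[0,0,0,0,0,0],[0,0,0,0,0,0],[0,0,0,0,0,0],[0,0,0,0,0,0],[0,0,0,0,0,0]],
  ],
  hand=-0.1,
)

```text
clock: 65.98
position: [0.5867, 0.1853, 0.0977]
ee_rot: [-0.355, 0.884, 0.113, 0.281]
ft_force: [0.8, -0.4, 0.8]
grip_width: 0.547
grasp_force: 0.0
```

Request:
carry_out(
  commands=[
    [[0,0,-0.3,0,0,0],[0,0,-0.6,0,0,0],[0,0,-0.9,0,0,0],[0,0,-0.9,0,0,0],[0,-0.4,-0.7,0,0,0],[0,-0.6,-0.6,0,0,0],[0,-0.8,-0.3,0,0,0],[0,-0.8,0,0,0,0],[0,-0.8,0,0,0,0],[0,0,0,0,0,0]],
  ],
)

```text
clock: 66.82
position: [0.6268, 0.0503, 0.1878]
ee_rot: [-0.35, 0.885, 0.114, 0.284]
ft_force: [-0.5, -0.3, -0.1]
grip_width: 0.55
grasp_force: 0.0
```

Run:
```python
from h import *
o=get_obs();print(o["position"],o["joint_pos"],o["clock"])
S,T=[np.mean([camera(n) for _ in range(4)],0).astype(np.uint8) for n in("side","top")]
# pointer edge shift vs start
a=cv2.resize(cv2.imread("pics/side0.png")[:,:,::-1],(512,384),interpolation=cv2.INTER_AREA)
def edges(im):
    s=cv2.cvtColor(im,cv2.COLOR_RGB2HSV)[...,1].astype(float);o=[]
    for x in range(130,140):
        c=s[206:222,x];i=np.where(c<95)[0];t,u=i[0],i[-1];o.append((206+t-(95-c[t])/(c[t-1]-c[t]),206+u+(95-c[u])/(c[u+1]-c[u])))
    return np.array(o)
print("pointer shift px",(edges(S)-edges(a)).mean(0))
x=cv2.resize(S[190:310,110:242,::-1],(396,360),interpolation=cv2.INTER_CUBIC);y=cv2.resize(T[120:240,90:222,::-1],(396,360),interpolation=cv2.INTER_CUBIC);cv2.imwrite("pics/t10.png",np.hstack([x,y]))
```

```text
[0.6268 0.0503 0.1878] [ 1.1044  0.3239 -1.146   1.8969 -0.2265  0.6701  2.5174] 66.8167
pointer shift px [-2.2194 -2.1013]
```

View pics/t10.png

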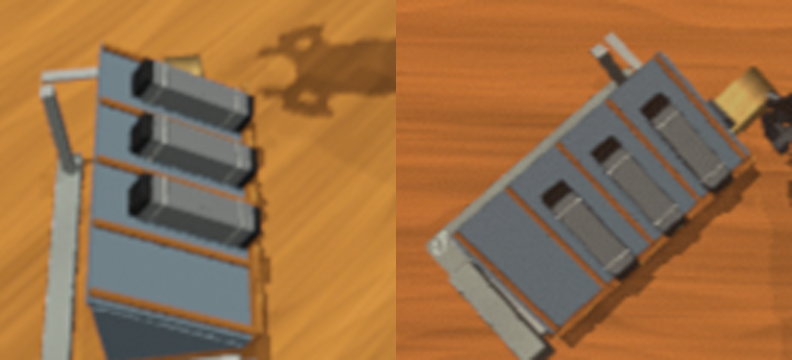

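The final crop shows three probes lying in three separate lanes, the wedge still under the foot, and the gripper clear. The pointer shift matches the level value, so I hand in.

```bash
python3 -c "
from workcell import hand_in;print(hand_in())"
```

```text
the job is handed in; nothing more can be done
None
```

The rack measured level within about 0.4 mm before loading, and I left the wooden wedge in place; the three probes present lie one to a lane, heavy end downhill by the wrist moment. The job is handed in with the robot clear; no verdict came back.

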